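# Close a denture flask in the screw press

### The arm

A 6-joint arm with a two-finger parallel gripper is mounted at the origin on the work surface. World frame = base frame: x ahead of the robot, y to its left, z up, the work surface at z = 0. Lengths are in m, angles in rad, forces in N, time in s.
With the tool pointing down it reaches from about 0.325 to 0.9 m from the base axis. Payload 6.1 kg.
Tool frame: the origin (TCP) lies at the very end of the fingers, on their centre line; the grasp point (between the pads) lies 19 mm behind it; z points along the fingers, y is the line along which they close (so a half turn about z gives the same grasp; the last joint's range is limited). The gripper opens to 85 mm and grips with 20 to 120 N. Pads are 22 mm wide; open, the fingers measure 114 mm over their backs; the gripper's body (76 mm by 85 mm) begins 54 mm behind the grasp point. The pads swing forward as they close: fully open they stand 13 mm farther back than shut.
Start: joints at [-1.275, 0.22, 1.526, -0, 1.395, -0.126], TCP at [0.256, -0.57, 0.231] pointing down, gripper open.
Joint ranges: [-2.98, 2.98], [-0.91, 2.08], [0.09, 2.57], [-1.24, 4.39], [0.2, 2.65], [-2.68, 2.68]. Speed limits (rad/s): [2.57, 2.57, 3.01, 3.14, 3.14, 3.14].

### API

Orientations are given as a unit quaternion [x, y, z, w].
In Python, from station import manip gives the robot as it stands.
- The arm moves only by the tool jog_arm, never from a script. Its argument "motion" is a list of rows, each a list of 5 numbers: the shift along the tool's x, y, z in mm, then the turn about the tool's z in rad, then the closure, from 0 (fully open) to 1 (shut). A call has 1 to 8 rows; each row shifts and turns the commanded pose from where the row before left it, along the tool's axes as they then stand; what a row does not reach is not made up. A row lasts 1/10 s, in which the tool goes at most 50 mm and 8.59 degrees, less where a joint would pass 70% of its speed; a pose out of reach is approached as far as the arm can. A call is refused whole if a number of a shift passes 50 or a number of a turn 0.15, either way. A call with a gripper value outside its range is refused whole. The fingers move at their own pace and stop on an object; the grip force is fixed at half the most. Time passes only in rows, so rows that do not move let the fingers close. It gives the time, the measured TCP pose, the force, the opening and the grip force at its end, in the units of the state.
- manip.get_state(): the state, without advancing time (a new reading comes with each control period).
- manip.read_camera(name): name is "side" or "top" or "wrist"; returns (picture, depth): 480x640x3 uint8, red, green, blue; 480x640 float32, m along the optical axis (not along the pixel's ray), 0 where there is no reading.
- manip.get_calibration(name): a dict with "mtx" (3x3 intrinsics, pixels), "extrinsics" (4x4, takes a point from camera to world coordinates). Camera axes: x right, y down, z forward; pixel columns grow to the right and rows downward; lengths in m; the calibration is good to about 2 mm. A picture is of the moment at which its call begins: read the wrist's pose just before it. get_calibration takes no time and is no camera call; for the wrist camera it gives the pose at the moment of the call.
- manip.job_done(): hands the job in; it is judged then, once.
Trained networks look in the newest picture that a camera, given by its name, has taken for a name from the list of things; names that differ only in an ending like _2 or _b are one class to them, and where a whole thing is asked for, a point or a joint stands for the part that bears it (a point fixed in the world has none). Each returns a list of dicts, best first, with "conf" (0 to 1); they miss things now and then, are a little off and sometimes report something else, mostly with a low value. They report only what shows in the picture. A call takes as long as a camera call. They do not tell look-alikes from the thing itself.
- manip.trace(label, camera): "mask" (480x640 bool, what is visible of it) and "extent" ([left, top, width, height] in pixels, round what is visible of it).
The state is a dict: "clock": time; "joint_positions": joint angles; "qvel": joint speeds; "joint_torque": joint torques, N m; "tcp_pos": TCP position; "tcp_rot": TCP orientation; "wrist_force": force on the tool from outside, world axes, zero at the start; "torque": the same for the moment, N m; "gripper_width": finger opening in m; "finger_force": force on a finger pad.
Only numpy, scipy, OpenCV 4.12 (cv2) and the standard library are available. Lean on these libraries where they do the work, as an engineer would, in place of code of your own. Each camera call takes 0.05 s, during which the arm holds its last target. There are 200 camera calls.

### The job

Close the brass denture flask in the blue flask press: slide it back under the platen until it is fully home against the back stop, then set the loose crank all the way down on the square end of the press screw. Turn the crank clockwise by its black grip, about three turns, until the screw comes up tight, without letting it ride up off the square; leave the crank on the square and let go. Do not disturb the other things on the bench.

Things in the scene. Friction and masses are not known exactly. Their poses are not given: they have to be found in the camera images.
- press_home (a point): point on top of the fixed flask press's blue base, 20 mm above the bench, under the screw; the flask's origin belongs here when home. Turns with the press: x runs from its open front (robot side) to the back stop, z up. Base 185 (x) x 150 (y) x 20 mm, reaching 121 mm in front of this point. Side guides 8 mm high, inner faces 37 mm either side of the middle, from 21 mm in front to 54 mm behind
- press_stop (a point): top middle of the front face of the press's steel back stop, which is 86 mm wide and 16 mm high; 52.5 mm behind press_home. The flask is home when its rear end touches this face
- press_head (a point): centre of the top face of the press's blue crosshead, 157 mm above the bench. The crosshead is 30 (x) x 150 (y) x 27 (z) mm and stands on two steel columns, 18 mm round, 62 mm to either side (y), with nuts to 167 mm; the brass nut of the screw in its middle reaches to 170 mm
- flask: brass denture flask, an oval-cornered block 105 (x) x 66 (y) x 52 (z) mm, about 0.5 to 1 kg, standing loose on the press base, pulled 45 to 60 mm out to the front; origin at the centre of its underside, its x nearly along the press's x. It slides on the base with dry friction
- platen: the press's aluminium platen, 74 x 90 x 12 mm, hanging sprung under the screw; its underside is 8 to 9 mm above the flask's top at the start. From about 14.1 rad of the screw on it rests on the flask; when the screw is tight its springs are compressed 4 mm (about 20 N). Its origin is not on the plate but far below it, near bench height under the screw
- spindle_seat (a point): centre of the round shoulder (42 mm across) at the foot of the upright screw's square end, about 183 mm above the bench at the start. The square, 18 x 18 mm, rises 16 mm from it and tapers over 7 mm more to 9 x 9 mm. The point's x and y are normal to the square's faces and turn with the screw; z up. Turned clockwise from above, screw and square go DOWN 4 mm per turn: a held crank must follow them down
- spindle (a joint): turn of the press screw in rad, growing clockwise seen from above: 0 is screwed right up, 20.5 is tight (shoulder on the brass nut, hard stop). It starts between 0 and 1.6. Dry friction 0.22 Nm, about 3.5 N at the crank's grip; it stays where it is left
- crank: loose balanced crank, 0.3 to 0.6 kg, standing upright on the bench on its hub at any yaw; origin at the centre of the hub's underside, x towards the grip. The underside has a 20.6 x 20.6 mm square socket (faces parallel to the hub's), 25 mm deep. Fully down on the press its origin coincides with spindle_seat; it fits at any of the four quarter turns. It balances about the hub
- crank_hub (a point): centre of the top of the crank's dark hub, 34 (x) x 34 (y) x 42 (z) mm, its faces normal to the crank's x and y; it can be gripped from above across y. From the hub a steel arm, 18 mm wide, 24 to 34 mm above the underside, runs along x out to 77 mm; on the other side a counterweight ball, 29 mm, at x = -50 mm, 29 mm up
- crank_grip (a point): middle of the crank's upright black grip, 65 mm from the hub axis along the crank's x and 62 mm above the underside of the hub; round, 22 mm thick, 50 mm tall (37 to 87 mm above the underside). It spins freely on its pin, so that a hand holding it need not turn
- model: plaster tooth model, 56 x 62 x 38 mm, loose on the bench, not to be disturbed; origin at the centre of its underside
- jar: white jar with a lid, 60 mm across, 62 mm high, loose on the bench, not to be disturbed; origin at the centre of its underside
- tape: blue tape roll lying flat, 68 mm across, 24 mm high, loose, not to be disturbed; origin at the centre of its underside
- carver: wax knife with a red handle, 170 mm long, lying on the bench, not to be disturbed
Mind the look-alikes: they are no part of the job. Of the things shaped like the flask, the brass one is meant. Leave any red look-alike of the crank alone.

How it is judged:
By the outcome, as a careful person would: the job done as asked, in the order asked, and still so for the second after the job is handed in, with the robot touching nothing.
It also fails if it takes over 72 s, if anything falls off the work surface, if the arm or the gripper's body presses on something with over 40 N, if the wrist force passes 120 N, or if a joint passes its speed limit or range.

## Working session

There is one attempt and no reset: what is moved stays moved. The work goes in short steps, Python scripts to look and compute and a tool call to move; the robot and the scene stay as the last step left them, time stands still between calls to the robot, and variables do not carry over. Pictures are saved under pics/ and viewed, at most 12 in all, crops included, and the job is handed in when it is done.

Besides the shell and the picture viewer there is one more tool, called after "Request:" as a command line: name --pt "numbers of a row" for each row, then --argument value for the rest. jog_arm: Moves the arm, as the interface text tells. Its arguments: {"type":"object","properties":{"motion":{"type":"array","items":{"type":"array","items":{"type":"number"}}}},"required":["motion"]}

```bash
ls; mkdir -p pics; cat > h.py <<'E'
import numpy as np, cv2
from station import manip
def shot(c,save=None):
    cal=manip.get_calibration(c); im,d=manip.read_camera(c)
    if save: cv2.imwrite('pics/'+save,im[:,:,::-1])
    return im,d,np.array(cal['mtx']),np.array(cal['extrinsics'])
def cloud(d,K,E):
    v,u=np.mgrid[0:480,0:640]
    P=np.stack([(u-K[0,2])/K[0,0]*d,(v-K[1,2])/K[1,1]*d,d],-1)
    return P@E[:3,:3].T+E[:3,3]
E
python3 - <<'E'
from h import *
ims=[]
print({k:v for k,v in manip.get_state().items()})
for c in ['top','side']:
    im,d,K,E=shot(c,c+'0.png'); W=cloud(d,K,E); np.savez(c+'0.npz',im=im,d=d,K=K,E=E)
    print(c,E.round(3).tolist(),K[0,0])
    for l in ['flask','platen','crank','crank_hub','crank_grip','spindle_seat','model','jar','tape','carver']:
        for r in manip.trace(l,c)[:3]:
            m=r['mask']&(d>0); 
            if m.sum()==0: continue
            p=W[m]; print(l,round(r['conf'],2),r['extent'],np.median(p,0).round(3),p.min(0).round(3),p.max(0).round(3),im[m].mean(0).astype(int))
E
```

```text
pics
{'clock': 0.0, 'joint_positions': array([-1.27509987e+00,  2.21232527e-01,  1.52760424e+00, -2.89386157e-05,
        1.39470528e+00, -1.26091070e-01]), 'qvel': array([ 0.0006349 ,  0.00023576,  0.00135198,  0.00088225, -0.00052673,
       -0.00021373]), 'joint_torque': array([ 5.22005557e-04, -4.96893454e+01, -3.89391160e+01, -1.26195159e-04,
        1.10220071e-02,  3.69191696e-05]), 'tcp_pos': array([ 0.25568522, -0.56964426,  0.23019892]), 'tcp_rot': array([ 9.77843212e-01,  2.09336339e-01, -9.67494203e-05, -9.69983584e-04]), 'wrist_force': array([-0.30406155,  0.85217655,  0.03512578]), 'torque': array([-0.00878416, -0.0247588 , -0.00594902]), 'finger_force': 0.0, 'gripper_width': 0.08579749469960236}
top [[-0.015, -0.997, 0.07, 0.459], [-1.0, 0.014, -0.022, 0.014], [0.021, -0.07, -0.997, 1.606], [0.0, 0.0, 0.0, 1.0]] 575.3822562525794
flask 0.96 [258.9, 201.4, 42.1, 37.5] [0.633 0.08  0.051] [ 0.589  0.026 -0.007] [0.679 0.135 0.061] [110  74 134]
flask 0.75 [338.0, 233.6, 22.9, 26.0] [ 0.558 -0.101  0.072] [ 0.522 -0.137  0.022] [ 0.594 -0.066  0.084] [160 128  83]
flask 0
[... 2908 characters left out ...]

spindle_seat 0.47 [322.5, 194.6, 12.9, 12.2] [ 0.618 -0.105  0.185] [ 0.597 -0.354 -0.002] [ 0.877 -0.09   0.211] [90 87 90]
model 0.55 [256.4, 321.2, 27.0, 19.1] [0.455 0.261 0.018] [0.425 0.216 0.001] [0.505 0.293 0.038] [147 136 122]
jar 0.8 [224.7, 283.9, 20.6, 33.1] [0.612 0.273 0.04 ] [ 0.595  0.193 -0.004] [0.694 0.295 0.066] [148 145 134]
tape 0.6 [206.4, 359.4, 28.4, 27.7] [0.445 0.439 0.019] [ 0.413  0.393 -0.005] [0.505 0.472 0.03 ] [ 16  50 114]
tape 0.42 [296.9, 193.8, 70.1, 83.2] [ 0.611 -0.086  0.089] [ 0.491 -0.371 -0.004] [ 0.852 -0.013  0.211] [48 61 83]
carver 0.69 [363.7, 213.6, 26.3, 4.6] [ 0.643 -0.384  0.009] [ 0.603 -0.404  0.001] [ 0.68  -0.366  0.015] [136  17  13]
```

```bash
python3 - <<'E'
from h import *
T=np.load('top0.npz');S=np.load('side0.npz')
a=cv2.resize(T['im'][170:350,120:520],(800,360));b=cv2.resize(S['im'][170:400,200:480],(487,240*1+0)) if 0 else cv2.resize(S['im'][180:290,260:480],(480,240))
o=np.zeros((600,800,3),np.uint8);o[:360]=a;o[360:,:480]=b
cv2.imwrite('pics/a.png',o[:,:,::-1])
W=cloud(T['d'],T['K'],T['E'])
def sel(x0,x1,y0,y1,z0,z1): 
    m=(T['d']>0)&(W[...,0]>x0)&(W[...,0]<x1)&(W[...,1]>y0)&(W[...,1]<y1)&(W[...,2]>z0)&(W[...,2]<z1);return W[m]
def rect(n,p): print(n,len(p),p.mean(0).round(4),cv2.minAreaRect((p[:,:2]*1000).astype(np.float32)))
rect('head',sel(.5,.75,-.25,.02,.145,.162))
rect('base',sel(.45,.75,-.25,.02,.012,.028))
rect('flask',sel(.45,.62,-.16,-.04,.066,.08))
rect('square top',sel(.57,.68,-.16,-.06,.195,.23))
rect('seat',sel(.57,.68,-.16,-.06,.176,.19))
rect('grip',sel(.36,.54,-.39,-.28,.07,.11))
rect('arm',sel(.36,.54,-.39,-.28,.028,.05))
rect('all crank',sel(.36,.54,-.39,-.28,.015,.11))
E
```

```text
head 353 [ 0.6238 -0.1108  0.1558] ((623.656494140625, -112.52079010009766), (149.83506774902344, 33.398956298828125), 78.9482421875)
base 1538 [ 0.5778 -0.1014  0.0199] ((595.7373657226562, -87.77108764648438), (189.4925994873047, 197.43409729003906), 79.1519546508789)
flask 565 [ 0.5585 -0.1015  0.072 ] ((557.8961181640625, -101.59748840332031), (66.27017974853516, 66.38929748535156), 80.59915924072266)
square top 54 [ 0.6249 -0.1127  0.2028] ((625.0782470703125, -112.76815032958984), (17.78470802307129, 18.52330207824707), 54.20306396484375)
seat 157 [ 0.6246 -0.1123  0.183 ] ((625.8927001953125, -113.33976745605469), (38.14851379394531, 40.82018280029297), 88.18486785888672)
grip 59 [ 0.4022 -0.3047  0.0848] ((402.2035217285156, -305.09210205078125), (19.633190155029297, 18.619647979736328), 87.88185119628906)
arm 388 [ 0.4624 -0.3323  0.0383] ((454.6331481933594, -330.53204345703125), (34.34069061279297, 139.71092224121094), 68.6382827758789)
all crank 488 [ 0.4537 -0.3276  0.0437] ((455.4546203613281, -330.062255859375), (35.609195709228516, 140.96307373046875), 68.07656860351562)
```

View pics/a.png

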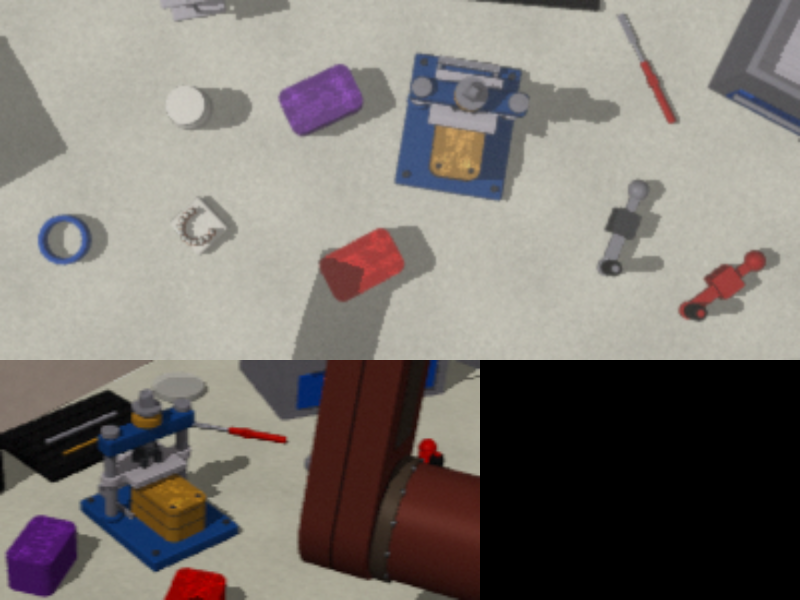

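Seen in the top view (left and right halves doubled): the press is at about (465,110) with the brass flask at (457,152). The grey crank hub is at (622,222) with its black grip at (610,267), and a red look-alike crank stands to its right. The purple and red flasks are decoys.

```bash
cat >> h.py <<'E'
def pose():
    s=manip.get_state(); q=s['tcp_rot']
    from scipy.spatial.transform import Rotation as R
    M=R.from_quat(q).as_matrix(); return np.array(s['tcp_pos']),np.arctan2(M[1,0],M[0,0]),M,s
def plan(xyz,yawdeg,c,step=45,maxturn=.14,dp=1):
    """rows from the measured pose to xyz (m), yaw of tool x; constant world velocity"""
    p,y,M,s=pose(); d=(np.array(xyz)-p)*1000
    dy=(np.radians(yawdeg)-y+np.pi)%(2*np.pi)-np.pi
    n=int(max(1,np.ceil(np.linalg.norm(d)/step),np.ceil(abs(dy)/maxturn)))
    rows=[];cy=y;done=np.zeros(3)
    for i in range(n):
        want=d*(i+1)/n-done; c_,s_=np.cos(cy),np.sin(cy)
        r=np.round([want[0]*c_+want[1]*s_, want[0]*s_-want[1]*c_, -want[2]],dp)
        done+= [r[0]*c_+r[1]*s_, r[0]*s_-r[1]*c_, -r[2]]
        t=round(-(dy*(i+1)/n-(cy-y)),2); cy-=t
        rows.append([*r.tolist(),t,c])
    for k in range(0,n,8): print(rows[k:k+8])
H=np.array([.6245,-.1127]); PY=np.radians(-11.05); PX=np.array([np.cos(PY),np.sin(PY)]); PYv=np.array([-PX[1],PX[0]])
def press(x,y=0): return H+x*PX+y*PYv
E
python3 - <<'E'
from h import *
plan([*press(-.178,-.001),.2],79,0)
E
```

```text
[[31.5, -30.7, 2.6, np.float64(-0.08), 0], [33.8, -28.1, 2.6, np.float64(-0.08), 0], [35.9, -25.3, 2.6, np.float64(-0.08), 0], [37.9, -22.3, 2.6, np.float64(-0.08), 0], [39.5, -19.2, 2.6, np.float64(-0.08), 0], [41.0, -16.0, 2.7, np.float64(-0.08), 0], [42.1, -12.7, 2.6, np.float64(-0.08), 0], [42.9, -9.3, 2.6, np.float64(-0.08), 0]]
[[43.6, -5.9, 2.6, np.float64(-0.08), 0], [43.9, -2.3, 2.6, np.float64(-0.08), 0], [43.9, 1.2, 2.6, np.float64(-0.08), 0], [43.8, 4.7, 2.6, np.float64(-0.08), 0]]
```

Request:
jog_arm --pt "31.5 -30.7 2.6 -0.08 0" --pt "33.8 -28.1 2.6 -0.08 0" --pt "35.9 -25.3 2.6 -0.08 0" --pt "37.9 -22.3 2.6 -0.08 0" --pt "39.5 -19.2 2.6 -0.08 0" --pt "41 -16 2.7 -0.08 0" --pt "42.1 -12.7 2.6 -0.08 0" --pt "42.9 -9.3 2.6 -0.08 0"

```text
clock: 1.9
tcp_pos: [0.3855, -0.2416, 0.2106]
tcp_rot: [0.862, 0.508, 0.0, 0.0]
wrist_force: [0.6, 0.7, -0.1]
gripper_width: 0.0856
finger_force: 0.0
```

Request:
jog_arm --pt "43.6 -5.9 2.6 -0.08 0" --pt "43.9 -2.3 2.6 -0.08 0" --pt "43.9 1.2 2.6 -0.08 0" --pt "43.8 4.7 2.6 -0.08 0" --pt "0 0 0 0 0"

```text
clock: 2.4
tcp_pos: [0.4505, -0.075, 0.1999]
tcp_rot: [0.768, 0.64, 0.001, -0.001]
wrist_force: [-0.1, -1.1, 0.3]
gripper_width: 0.0855
finger_force: 0.0
```

```bash
python3 - <<'E'
from h import *
p,y,M,s=pose(); print(p,np.degrees(y),s['joint_positions'])
im,d,K,E=shot('wrist','w1.png'); np.savez('w1.npz',im=im,d=d,K=K,E=E); W=cloud(d,K,E)
print(E.round(3))
for l in ['flask','platen','spindle_seat']:
    for r in manip.trace(l,'wrist')[:2]:
        m=r['mask']&(d>0); q=W[m]; print(l,r['conf'],r['extent'],np.median(q,0).round(4))
m=(d>0)&(W[...,2]>.064)&(W[...,2]<.076)&(abs(W[...,1]+.1)<.06)&(W[...,0]<.66)&(W[...,0]>.46)
q=W[m];print(m.sum(),q.mean(0)); print(cv2.minAreaRect((q[:,:2]*1000).astype(np.float32)))
r=(q[:,:2]-H); a=r@PX; print(np.percentile(a,[.2,1,99]),np.percentile(r@PYv,[.5,99.5]))
plan([*press(-.178,-.001),.04],79,0)
E
```

```text
[ 0.450544   -0.0749971   0.19989462] 79.62336519728343 [-3.39294408e-01 -1.68394917e-01  1.98303580e+00  1.94230781e-03
  1.32708061e+00 -1.58656625e-01]
[[ 0.984 -0.172 -0.054  0.465]
 [-0.18  -0.934 -0.308  0.005]
 [ 0.002  0.313 -0.95   0.343]
 [ 0.     0.     0.     1.   ]]
flask 0.81 [415.3, 178.0, 123.7, 104.1] [ 0.5571 -0.0952  0.0722]
flask 0.72 [160.3, 0.0, 157.0, 170.8] [0.4097 0.0307 0.052 ]
platen 0.7 [304.2, 420.2, 129.3, 44.0] [ 0.4555 -0.3156  0.0263]
platen 0.62 [521.8, 130.3, 110.7, 213.2] [ 0.611  -0.0983  0.093 ]
spindle_seat 0.79 [601.3, 253.2, 7.4, 20.7] [ 0.6145 -0.1108  0.1233]
9105 [ 0.56069429 -0.09953617  0.0720579 ]
((577.4638671875, -86.8965072631836), (104.88556671142578, 102.00394439697266), 80.12838745117188)
[-0.10167416 -0.10123428 -0.0082239 ] [-0.03560161  0.06584758]
[[0.2, 0.0, 40.0, np.float64(0.0), 0], [0.2, 0.0, 40.1, np.float64(0.0), 0], [0.1, 0.0, 40.0, np.float64(0.0), 0], [0.2, 0.0, 40.0, np.float64(0.0), 0]]
```

View pics/w1.png

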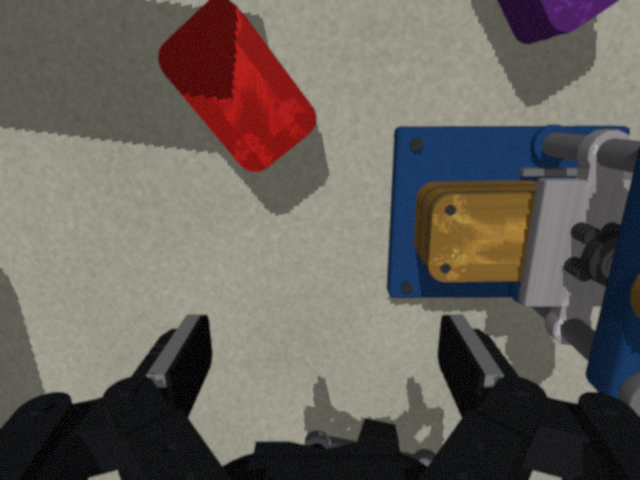

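Wrist view: the brass flask is at (478,230) under the grey platen (560,240). The red decoy flask is at (240,90), well clear of the left finger.

Request:
jog_arm --pt "0.2 0 44 0 0" --pt "0.2 0 44 0 0" --pt "0.1 0 44 0 0" --pt "0.2 0 42 0 0" --pt "0 0 0 0 0"

```text
clock: 3.1
tcp_pos: [0.444, -0.0785, 0.0205]
tcp_rot: [0.772, 0.636, -0.003, -0.005]
wrist_force: [-1.9, 0.4, -0.4]
gripper_width: 0.0852
finger_force: 0.0
```

```bash
python3 - <<'E'
from h import *
p,y,M,s=pose(); print(p,np.degrees(y),(p[:2]-H)@PX,(p[:2]-H)@PYv)
plan([*press(-.150,-.001),.026],79,0,step=14)
plan([*press(-.115,-.001),.026],79,0,step=50)
E
```

```text
[ 0.44395304 -0.07848042  0.02053429] 78.98345776338694 -0.1837583862397379 -0.0010194706952576377
[[-0.0, 11.3, -1.8, np.float64(-0.0), 0], [-0.0, 11.2, -1.8, np.float64(-0.0), 0], [-0.0, 11.3, -1.9, np.float64(-0.0), 0]]
[[-0.0, 34.4, -2.7, np.float64(-0.0), 0], [-0.0, 34.4, -2.8, np.float64(-0.0), 0]]
```

Request:
jog_arm --pt "0 10 -4 0 0" --pt "0 10 0 0 0" --pt "0 8 0 0 0" --pt "0 8 0 0 0" --pt "0 8 0 0 0" --pt "0 8 0 0 0" --pt "0 0 0 0 0"

```text
clock: 3.8
tcp_pos: [0.5037, -0.0894, 0.0322]
tcp_rot: [0.771, 0.637, 0.001, 0.002]
wrist_force: [-0.1, 0.3, 0.8]
gripper_width: 0.0857
finger_force: 0.0
```

```bash
python3 - <<'E'
from h import *
p,y,M,s=pose(); print(p,np.degrees(y),(p[:2]-H)@PX,(p[:2]-H)@PYv,s['wrist_force'],s['wrist_force'][:2]@PX)
im,d,K,E=shot('wrist','w2.png')
E
```

```text
[ 0.50368934 -0.08940928  0.03222779] 79.182411582972 -0.12303489240125093 -0.00029632811668701617 [-0.1294676   0.27833192  0.84936798] -0.18041395267637966
```

View pics/w2.png

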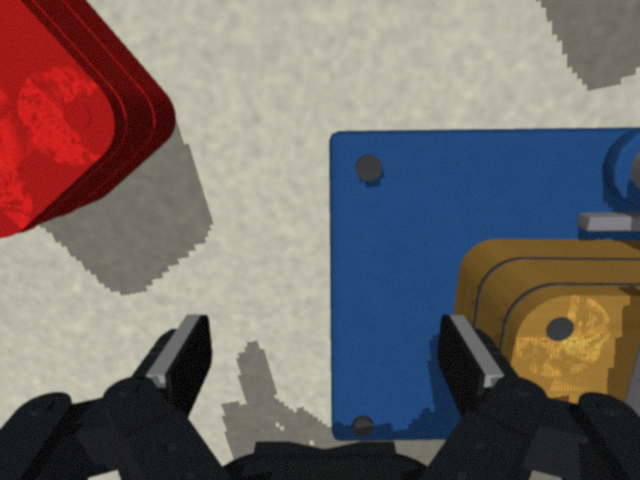

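```bash
cat >> h.py <<'E'
def flaskfront(c='wrist'):
    im,d,K,E=shot(c); W=cloud(d,K,E)
    hsv=cv2.cvtColor(im,cv2.COLOR_RGB2HSV)
    br=(hsv[...,0]>10)&(hsv[...,0]<30)&(hsv[...,1]>110)
    for z0,z1 in [(.0685,.0755),(.025,.065)]:
        m=(d>0)&br&(W[...,2]>z0)&(W[...,2]<z1)
        r=W[m][:,:2]-H; a=r@PX;b=r@PYv; k=(abs(b)<.06)&(a>-.13)
        if k.sum()>20: print(c,z0,k.sum(),'front',np.percentile(a[k],[.5,2,98]).round(4),'lat',np.percentile(b[k],[1,99]).round(4))
E
python3 - <<'E'
from h import *
p,y,M,s=pose(); print(s['clock'],(p[:2]-H)@PX,p)
flaskfront();flaskfront('top');flaskfront('side')
E
```

```text
3.85 -0.12357278215716659 [ 0.50317525 -0.08923538  0.03187189]
wrist 0.0685 11747 front [-0.0661 -0.0656 -0.0292] lat [-0.0052  0.0303]
wrist 0.025 8876 front [-0.0663 -0.066  -0.0078] lat [0.0027 0.0305]
top 0.0685 72 front [-0.053  -0.0509 -0.0362] lat [-0.0321  0.0285]
side 0.0685 79 front [-0.0701 -0.0687 -0.0287] lat [-0.0074  0.0335]
side 0.025 272 front [-0.0718 -0.0706  0.0218] lat [-0.0291  0.0363]
```

Request:
jog_arm --pt "0 4 3 0 0" --pt "0 4 0 0 0" --pt "0 3 0 0 0" --pt "0 2 0 0 0" --pt "0 0 0 0 0"

```text
clock: 4.5
tcp_pos: [0.5133, -0.0909, 0.0265]
tcp_rot: [0.771, 0.637, -0.0, -0.0]
wrist_force: [-1.6, 0.1, -1.3]
gripper_width: 0.085
finger_force: 0.9
```

```bash
python3 - <<'E'
from h import *
p,y,M,s=pose(); print(s['clock'],(p[:2]-H)@PX,p,s['wrist_force'])
flaskfront()
E
```

```text
4.5 -0.11328761324893466 [ 0.51332411 -0.09092828  0.02653029] [-1.59649928  0.10188024 -1.34882199]
wrist 0.0685 8533 front [-0.0563 -0.0559 -0.0292] lat [-0.0311  0.0304]
wrist 0.025 9240 front [-0.0566 -0.0563 -0.0016] lat [0.0042 0.0305]
```

Lateral alignment is centred. About 4 mm to go.

Request:
jog_arm --pt "0 2 0 0 0" --pt "0 2 0 0 0" --pt "0 1 0 0 0" --pt "0 0 0 0 0"

```text
clock: 4.95
tcp_pos: [0.5141, -0.0909, 0.0255]
tcp_rot: [0.771, 0.637, -0.003, -0.004]
wrist_force: [-18.4, 3.5, 7.3]
gripper_width: 0.0855
finger_force: 2.2
```

Request:
jog_arm --pt "0 1 0 0 0" --pt "0 1 0 0 0" --pt "0 0 0 0 0"

```text
clock: 5.25
tcp_pos: [0.5139, -0.0907, 0.0247]
tcp_rot: [0.771, 0.637, -0.004, -0.006]
wrist_force: [-24.6, 3.5, 8.5]
gripper_width: 0.0854
finger_force: 2.2
```

Request:
jog_arm --pt "0 -8 0 0 0" --pt "0 -30 0 0 0" --pt "0 -40 -30 0 0" --pt "0 -20 -45 0 0" --pt "0 0 -45 0 0" --pt "0 0 0 0 0"

```text
clock: 5.85
tcp_pos: [0.4292, -0.0758, 0.1544]
tcp_rot: [0.771, 0.637, 0.004, 0.007]
wrist_force: [1.0, -0.5, 0.8]
gripper_width: 0.0852
finger_force: 0.0
```

```bash
python3 - <<'E'
from h import *
flaskfront()
im,d,K,E=shot('wrist','w3.png');W=cloud(d,K,E)
hsv=cv2.cvtColor(im,cv2.COLOR_RGB2HSV)
m=(d>0)&(hsv[...,0]>100)&(hsv[...,0]<125)&(hsv[...,1]>120)&(W[...,2]>.014)&(W[...,2]<.026)
r=W[m][:,:2]-H;a=r@PX;b=r@PYv
for lo in (-.06,-.03,0,.03): 
    k=(b>lo)&(b<lo+.03)
    if k.sum()>50: print('base front',lo,np.percentile(a[k],[.3,1]).round(4))
print('lat',np.percentile(b,[.3,99.7]), 'z',np.median(W[m][:,2]))
# front face line of flask, as function of lateral
m=(d>0)&(hsv[...,0]>10)&(hsv[...,0]<30)&(hsv[...,1]>110)&(W[...,2]>.068)&(W[...,2]<.076)
r=W[m][:,:2]-H;a=r@PX;b=r@PYv
for lo in np.arange(-.03,.03,.01):
    k=(b>lo)&(b<lo+.01); print(round(lo,3),np.percentile(a[k],1).round(4) if k.sum()>20 else 0)
E
```

```text
wrist 0.0685 4197 front [-0.0554 -0.055  -0.0297] lat [-0.0346  0.0298]
wrist 0.025 3437 front [-0.0556 -0.0555 -0.0106] lat [-0.0286  0.0302]
base front -0.06 [-0.1191 -0.1188]
base front -0.03 [-0.1196 -0.1193]
base front 0 [-0.12   -0.1197]
base front 0.03 [-0.1204 -0.1199]
lat [-0.07398576  0.07244372] z 0.02038375294388145
-0.03 -0.0552
-0.02 -0.0554
-0.01 -0.0553
0.0 -0.0553
0.01 -0.0553
0.02 -0.0541
```

View pics/w3.png

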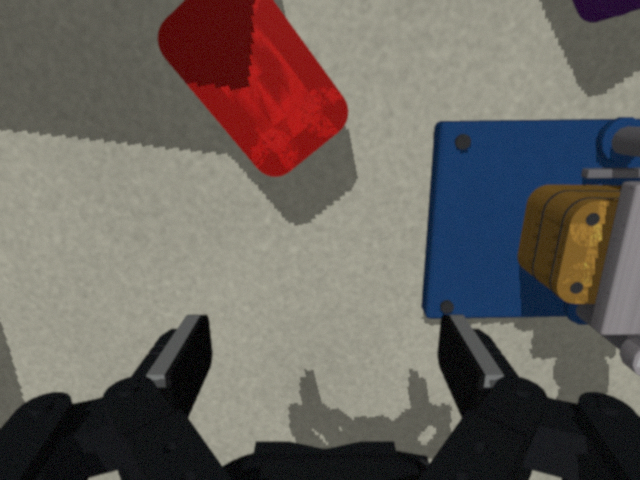

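Wrist view: the brass flask front is at (540,240), and measures about 3–4 mm short of the nominal home position. I'll check it against the stop.

```bash
python3 - <<'E'
from h import *
for c in ['top','side']:
    im,d,K,E=shot(c); W=cloud(d,K,E); r=W[...,:2]-H; a=r@PX; b=r@PYv; z=W[...,2]
    for n,z0,z1,a0,a1,bm in [('stop',.032,.041,.03,.09,.05),('baserear',.016,.025,.03,.09,.08),('flaskrear',.06,.08,.03,.08,.04),('platen',.088,.1,-.06,.06,.06),('head',.15,.162,-.05,.05,.08)]:
        m=(d>0)&(z>z0)&(z<z1)&(a>a0)&(a<a1)&(abs(b)<bm)
        if m.sum()>5: print(c,n,m.sum(),np.percentile(a[m],[1,10,50,90,99]).round(4),np.percentile(b[m],[1,50,99]).round(4),im[m].mean(0).astype(int))
    if c=='top': o=cv2.resize(im[185:265,310:410],(500,400),interpolation=cv2.INTER_CUBIC)
    else: o2=cv2.resize(im[180:260,280:380],(500,400),interpolation=cv2.INTER_CUBIC)
cv2.imwrite('pics/c.png',cv2.resize(np.hstack([o,o2]),(800,320))[:,:,::-1])
E
```

```text
top stop 84 [0.0538 0.0557 0.0602 0.0635 0.0646] [-0.0386  0.0045  0.043 ] [136 133 134]
top baserear 200 [0.0338 0.0374 0.0499 0.0616 0.0651] [-0.0733  0.0457  0.075 ] [ 67  81 109]
top flaskrear 80 [0.0403 0.0419 0.0458 0.0497 0.0514] [-0.0319 -0.0012  0.0269] [159 129  90]
top platen 419 [-0.0358 -0.0323 -0.0177  0.0335  0.0377] [-0.045   0.0031  0.0445] [166 161 167]
top head 324 [-0.0149 -0.0125 -0.0013  0.0128  0.0151] [-0.0698  0.0203  0.0733] [ 65  79 108]
side stop 7 [0.0335 0.0383 0.0549 0.0601 0.0601] [0.0296 0.0431 0.0472] [125 121 117]
side baserear 54 [0.0307 0.0355 0.0465 0.0582 0.0642] [0.039  0.0593 0.0776] [ 39  68 111]
side platen 338 [-0.0404 -0.0358 -0.0127  0.0141  0.0315] [-0.0587  0.0094  0.0581] [124 118 122]
side head 231 [-0.0202 -0.0178 -0.0117  0.0042  0.0096] [-0.0692  0.0171  0.0766] [33 54 87]
```

View pics/c.png

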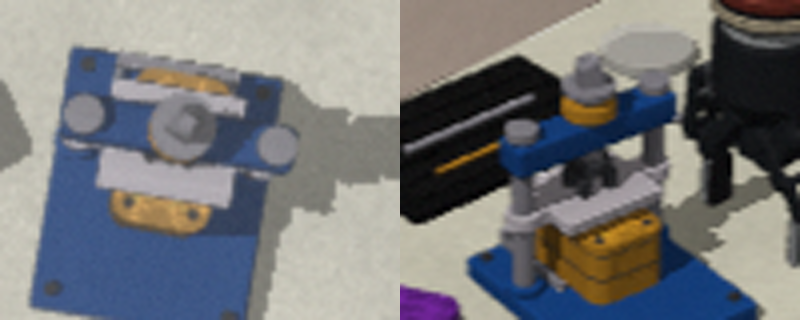

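The flask's rear edge shows just in front of the stop in the top view at (190,85), but a gap can't be judged at this resolution. I'll look from close above, which also gives the angle of the square.

```bash
python3 - <<'E'
from h import *
plan([*press(-.01),.29],-11,0)
E
```

```text
[[-0.0, 16.2, -12.0, np.float64(0.13), 0], [2.0, 16.0, -12.0, np.float64(0.13), 0], [4.1, 15.7, -11.9, np.float64(0.13), 0], [6.2, 14.9, -12.0, np.float64(0.13), 0], [8.0, 14.1, -12.0, np.float64(0.14), 0], [9.9, 12.8, -12.0, np.float64(0.13), 0], [11.4, 11.4, -11.9, np.float64(0.13), 0], [12.9, 9.9, -12.0, np.float64(0.13), 0]]
[[14.0, 8.0, -12.0, np.float64(0.13), 0], [14.9, 6.2, -12.0, np.float64(0.13), 0], [15.7, 4.2, -11.9, np.float64(0.13), 0], [16.0, 2.2, -12.0, np.float64(0.13), 0]]
```

Request:
jog_arm --pt "0 16.2 -20 0.13 0" --pt "2 16 -20 0.13 0" --pt "4.1 15.7 -20 0.13 0" --pt "6.2 14.9 -12 0.13 0" --pt "8 14.1 -12 0.14 0" --pt "9.9 12.8 -12 0.13 0" --pt "11.4 11.4 -12 0.13 0" --pt "12.9 9.9 -12 0.13 0"

```text
clock: 6.85
tcp_pos: [0.5514, -0.0985, 0.2647]
tcp_rot: [0.987, 0.163, -0.002, -0.001]
wrist_force: [0.1, -0.6, -0.1]
gripper_width: 0.0853
finger_force: 0.0
```

Request:
jog_arm --pt "14 8 -8 0.13 0" --pt "14.9 6.2 -6 0.13 0" --pt "15.7 4.2 -5 0.13 0" --pt "16 2.2 -4 0.13 0" --pt "0 0 0 0 0" --pt "0 0 0 0 0"

```text
clock: 7.45
tcp_pos: [0.6142, -0.1107, 0.2875]
tcp_rot: [0.996, -0.092, -0.002, -0.0]
wrist_force: [0.4, 0.2, -1.1]
gripper_width: 0.0851
finger_force: 0.0
```

```bash
python3 - <<'E'
from h import *
p,y,M,s=pose(); print(s['clock'],p,np.degrees(y))
im,d,K,E=shot('wrist','w4.png'); np.savez('w4.npz',im=im,d=d,K=K,E=E)
W=cloud(d,K,E); r=W[...,:2]-H; a=r@PX; b=r@PYv; z=W[...,2]
for n,z0,z1,a0,a1,bm in [('stop',.032,.04,.03,.09,.05),('baserear',.016,.025,.055,.09,.08),('flaskrear',.067,.077,.03,.08,.04),('platen',.088,.1,-.06,.06,.06),('head',.15,.162,-.05,.05,.08),('sq',.195,.22,-.03,.03,.03),('sqall',.187,.22,-.03,.03,.03),('seat',.177,.187,-.03,.03,.03)]:
    m=(d>0)&(z>z0)&(z<z1)&(a>a0)&(a<a1)&(abs(b)<bm)
    if m.sum()>5: print(n,m.sum(),np.percentile(a[m],[.5,10,50,90,99.5]).round(4),np.percentile(b[m],[.5,50,99.5]).round(4),'z',np.median(z[m]).round(4),cv2.minAreaRect((W[m][:,:2]*1000).astype(np.float32)))
E
```

```text
7.45 [ 0.6142086  -0.11067741  0.28754971] -10.60247785023007
stop 991 [0.0505 0.0551 0.059  0.0632 0.0646] [-0.0423 -0.0004  0.0425] z 0.0361 ((680.6011962890625, -123.52874755859375), (85.26488494873047, 13.649407386779785), 80.1463851928711)
baserear 818 [0.055  0.0561 0.0616 0.0651 0.0664] [-0.0741 -0.0073  0.0733] z 0.0196 ((683.8040161132812, -124.24270629882812), (149.0681915283203, 11.418011665344238), 79.1997299194336)
flaskrear 1097 [0.0369 0.038  0.0431 0.049  0.0505] [-0.0349 -0.003   0.0279] z 0.0721 ((666.8853149414062, -124.45501708984375), (64.62194061279297, 13.762372970581055), 79.35929870605469)
platen 3841 [-0.0354  0.0097  0.0227  0.0349  0.0375] [-0.058  -0.0005  0.058 ] z 0.0926 ((625.1768188476562, -112.913818359375), (119.5433349609375, 74.20052337646484), 80.17599487304688)
head 4215 [-0.0138 -0.0096  0.0056  0.0145  0.0191] [-0.0729 -0.003   0.0713] z 0.1566 ((627.4525146484375, -114.08135223388672), (149.57244873046875, 36.25361251831055), 79.80107116699219)
sq 895 [-0.0102 -0.005   0.0026  0.0085  0.0118] [-0.0119 -0.0009  0.0101] z 0.2032 ((624.6416015625, -113.77401733398438), (18.271556854248047, 18.39293670654297), 53.32618713378906)
sqall 1013 [-0.0102 -0.0046  0.0033  0.0092  0.012 ] [-0.0125 -0.0009  0.0103] z 0.2026 ((624.8168334960938, -113.79086303710938), (18.32598114013672, 18.455429077148438), 52.54305648803711)
seat 2117 [-0.0193 -0.0144  0.0059  0.0172  0.021 ] [-0.021  -0.0009  0.019 ] z 0.1832 ((624.8871459960938, -113.79779815673828), (40.85348892211914, 41.05925750732422), 41.74026870727539)
```

View pics/w4.png

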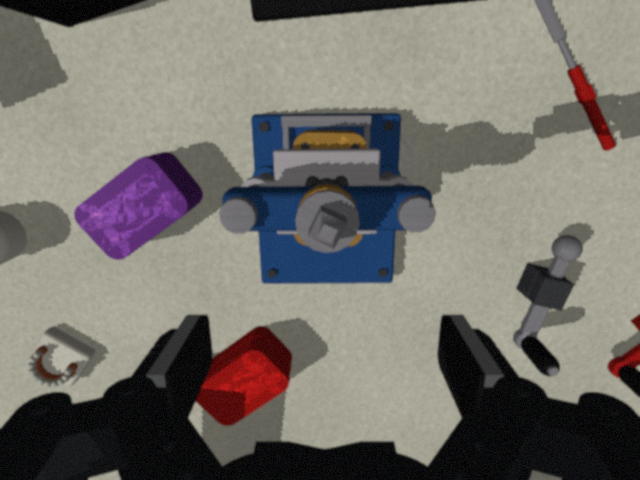

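Wrist view: the square is at (330,222), the stop strip at (327,120) and the flask rear at (330,140). There may be a thin dark strip between those two, so I'll check it by depth profile and crop.

```bash
python3 - <<'E'
from h import *
T=np.load('w4.npz'); im,d=T['im'],T['d']; W=cloud(d,T['K'],T['E']); r=W[...,:2]-H; a=r@PX; b=r@PYv
for c in (312,332,352):
    print(c,[(v,int(a[v,c]*1e4)/10,int(W[v,c,2]*1e4)/10,im[v,c].tolist()) for v in range(113,142,2)])
cv2.imwrite('pics/d.png',cv2.resize(im[105:165,270:390],(720,360),interpolation=cv2.INTER_NEAREST)[:,:,::-1])
E
```

```text
312 [(113, 65.5, -0.3, [74, 78, 78]), (115, 63.9, 19.2, [64, 65, 71]), (117, 62.3, 35.1, [111, 108, 112]), (119, 60.5, 35.6, [115, 113, 117]), (121, 58.8, 37.1, [111, 109, 111]), (123, 56.9, 36.0, [110, 109, 111]), (125, 55.1, 37.3, [102, 105, 110]), (127, 52.5, 20.2, [51, 72, 104]), (129, 50.6, 20.8, [42, 53, 68]), (131, 50.6, 55.2, [69, 53, 32]), (133, 49.7, 70.8, [127, 96, 45]), (135, 48.1, 72.6, [139, 106, 50]), (137, 46.4, 72.4, [138, 103, 47]), (139, 44.7, 72.5, [135, 101, 44]), (141, 42.9, 70.8, [134, 102, 46])]
332 [(113, 65.7, 1.6, [66, 69, 70]), (115, 64.1, 25.0, [69, 69, 75]), (117, 62.5, 36.4, [110, 108, 111]), (119, 60.7, 36.0, [111, 109, 112]), (121, 58.9, 35.8, [111, 109, 114]), (123, 57.0, 36.1, [107, 105, 110]), (125, 55.2, 36.4, [76, 79, 81]), (127, 52.6, 20.0, [28, 38, 65]), (129, 50.7, 20.6, [33, 39, 51]), (131, 50.3, 47.8, [62, 51, 30]), (133, 49.8, 70.4, [122, 92, 40]), (135, 48.3, 72.5, [140, 105, 49]), (137, 46.5, 71.7, [138, 104, 47]), (139, 45.0, 73.9, [139, 105, 49]), (141, 43.1, 72.2, [139, 105, 49])]
352 [(113, 66.0, 9.8, [65, 67, 71]), (115, 64.4, 32.0, [71, 71, 77]), (117, 62.7, 36.9, [108, 106, 109]), (119, 60.8, 35.4, [114, 113, 116]), (121, 59.0, 36.4, [109, 107, 111]), (123, 57.2, 37.0, [80, 79, 82]), (125, 55.3, 35.4, [58, 60, 65]), (127, 52.8, 20.9, [25, 38, 63]), (129, 50.9, 21.3, [20, 36, 59]), (131, 50.2, 43.3, [43, 39, 38]), (133, 50.0, 70.8, [104, 77, 36]), (135, 48.4, 72.6, [137, 103, 47]), (137, 46.7, 72.5, [137, 105, 48]), (139, 44.9, 71.3, [138, 103, 47]), (141, 43.4, 73.5, [136, 104, 48])]
```

View pics/d.png

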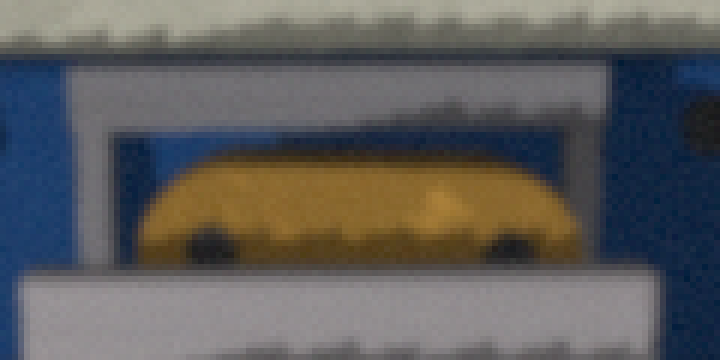

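The depth profile shows a real gap of about 4 mm: stop at 54.3, flask rear at 50.4. The open gripper's wide knuckle probably met the platen edge. I'll push again with nearly closed fingers, with the gripper turned so the camera side faces the robot.

```bash
sed -i 's/^H=.*PY=np.radians(-11.05)/H=np.array([.6247,-.1136]); PY=np.radians(-10.2)/' h.py; python3 - <<'E'
from h import *
plan([*press(-.12,-.003),.23],169.8,0.8)
E
```

```text
[[-4.7, 0.2, 2.5, np.float64(0.14), 0.8], [-4.7, 0.9, 2.5, np.float64(0.13), 0.8], [-4.5, 1.4, 2.6, np.float64(0.14), 0.8], [-4.2, 2.1, 2.5, np.float64(0.14), 0.8], [-4.0, 2.7, 2.5, np.float64(0.13), 0.8], [-3.5, 3.1, 2.5, np.float64(0.14), 0.8], [-3.1, 3.6, 2.5, np.float64(0.13), 0.8], [-2.6, 4.0, 2.5, np.float64(0.14), 0.8]]
[[-2.0, 4.3, 2.6, np.float64(0.14), 0.8], [-1.4, 4.5, 2.5, np.float64(0.13), 0.8], [-0.7, 4.7, 2.5, np.float64(0.14), 0.8], [-0.2, 4.7, 2.5, np.float64(0.14), 0.8], [0.6, 4.7, 2.5, np.float64(0.13), 0.8], [1.1, 4.6, 2.5, np.float64(0.14), 0.8], [1.8, 4.4, 2.6, np.float64(0.13), 0.8], [2.3, 4.1, 2.5, np.float64(0.14), 0.8]]
[[2.9, 3.8, 2.5, np.float64(0.14), 0.8], [3.4, 3.3, 2.5, np.float64(0.13), 0.8], [3.8, 2.9, 2.5, np.float64(0.14), 0.8], [4.1, 2.3, 2.6, np.float64(0.14), 0.8], [4.4, 1.7, 2.5, np.float64(0.13), 0.8], [4.6, 1.1, 2.5, np.float64(0.14), 0.8], [4.8, 0.4, 2.5, np.float64(0.13), 0.8]]
```

```bash
python3 - <<'E'
from h import *
print(pose()[3]['joint_positions'][5])
plan([*press(-.07,-.003),.25],80,0.8)
E
```

```text
1.4515522248609785
[[-4.9, 0.4, 3.2, np.float64(-0.13), 0.8], [-4.9, -0.3, 3.1, np.float64(-0.13), 0.8], [-4.9, -0.9, 3.2, np.float64(-0.14), 0.8], [-4.6, -1.6, 3.1, np.float64(-0.13), 0.8], [-4.4, -2.1, 3.2, np.float64(-0.13), 0.8], [-4.1, -2.7, 3.2, np.float64(-0.13), 0.8], [-3.8, -3.3, 3.1, np.float64(-0.13), 0.8], [-3.2, -3.6, 3.2, np.float64(-0.13), 0.8]]
[[-2.8, -4.1, 3.1, np.float64(-0.14), 0.8], [-2.2, -4.4, 3.2, np.float64(-0.13), 0.8], [-1.5, -4.7, 3.1, np.float64(-0.13), 0.8], [-1.0, -4.8, 3.2, np.float64(-0.13), 0.8]]
```

Request:
jog_arm --pt "-4.9 0.4 1 -0.13 0.8" --pt "-4.9 -0.3 1 -0.13 0.8" --pt "-4.9 -0.9 2 -0.14 0.8" --pt "-4.6 -1.6 3 -0.13 0.8" --pt "-4.4 -2.1 3 -0.13 0.8" --pt "-4.1 -2.7 3 -0.13 0.8" --pt "-3.8 -3.3 3 -0.13 0.8" --pt "-3.2 -3.6 3 -0.13 0.8"

```text
clock: 8.3
tcp_pos: [0.5746, -0.1061, 0.2702]
tcp_rot: [0.907, 0.421, -0.0, -0.0]
wrist_force: [0.2, -0.0, 0.1]
gripper_width: 0.0168
finger_force: 0.0
```

Request:
jog_arm --pt "-2.8 -4.1 3 -0.14 0.8" --pt "-2.2 -4.4 3 -0.13 0.8" --pt "-1.5 -4.7 3 -0.13 0.8" --pt "-1 -4.8 3 -0.13 0.8"

```text
clock: 8.7
tcp_pos: [0.555, -0.1039, 0.2582]
tcp_rot: [0.765, 0.644, -0.0, -0.0]
wrist_force: [0.1, 0.5, -0.3]
gripper_width: 0.0168
finger_force: 0.0
```

```bash
python3 - <<'E'
from h import *
print(pose()[3]['joint_positions'][5])
plan([*press(-.12,-.003),.11],169.8,0.8)
E
```

```text
-0.15344779771792674
[[0.0, -4.1, 12.4, np.float64(-0.13), 0.8], [0.6, -4.1, 12.3, np.float64(-0.13), 0.8], [1.1, -4.0, 12.4, np.float64(-0.13), 0.8], [1.5, -3.9, 12.3, np.float64(-0.13), 0.8], [2.1, -3.5, 12.4, np.float64(-0.13), 0.8], [2.5, -3.3, 12.3, np.float64(-0.13), 0.8], [3.0, -3.0, 12.4, np.float64(-0.13), 0.8], [3.2, -2.5, 12.3, np.float64(-0.13), 0.8]]
[[3.6, -2.1, 12.4, np.float64(-0.13), 0.8], [3.8, -1.6, 12.3, np.float64(-0.13), 0.8], [4.0, -1.1, 12.4, np.float64(-0.13), 0.8], [4.1, -0.5, 12.3, np.float64(-0.13), 0.8]]
```

Request:
jog_arm --pt "0 -4.1 10 -0.13 0.8" --pt "0.6 -4.1 10 -0.13 0.8" --pt "1.1 -4 12 -0.13 0.8" --pt "1.5 -3.9 12 -0.13 0.8" --pt "2.1 -3.5 12 -0.13 0.8" --pt "2.5 -3.3 12 -0.13 0.8" --pt "3 -3 13 -0.13 0.8" --pt "3.2 -2.5 13 -0.13 0.8"

```text
clock: 9.5
tcp_pos: [0.5224, -0.0979, 0.1639]
tcp_rot: [0.344, 0.939, -0.0, -0.0]
wrist_force: [1.0, -0.5, 0.4]
gripper_width: 0.0174
finger_force: 0.0
```

Request:
jog_arm --pt "3.6 -2.1 13 -0.13 0.8" --pt "3.8 -1.6 13 -0.13 0.8" --pt "4 -1.1 13 -0.13 0.8" --pt "4.1 -0.5 13 -0.13 0.8" --pt "0 0 0 0 0.8"

```text
clock: 10.0
tcp_pos: [0.5044, -0.0943, 0.1105]
tcp_rot: [0.093, 0.996, 0.001, -0.003]
wrist_force: [0.0, 0.4, -0.4]
gripper_width: 0.0173
finger_force: 0.0
```

```bash
python3 - <<'E'
from h import *
plan([*press(-.11,-.003),.036],169.8,0.8,step=30)
plan([*press(-.075,-.003),.036],169.8,0.8,step=30)
E
```

```text
[[-3.9, -0.2, 24.8, np.float64(-0.0), 0.8], [-4.0, -0.2, 24.9, np.float64(-0.01), 0.8], [-3.9, -0.3, 24.8, np.float64(0.0), 0.8]]
[[-15.6, -0.1, 24.8, np.float64(-0.0), 0.8], [-15.6, -0.1, 24.9, np.float64(-0.01), 0.8], [-15.6, -0.3, 24.8, np.float64(0.0), 0.8]]
```

Request:
jog_arm --pt "-4 -0.2 25 0 0.8" --pt "-4 -0.2 25 -0.01 0.8" --pt "-4 -0.3 24 0 0.8" --pt "-15 0 0 0 0.8" --pt "-15 0 0 0 0.8" --pt "-8 0 0 0 0.8" --pt "-4 0 0 0 0.8" --pt "0 0 0 0 0.8"

```text
clock: 10.8
tcp_pos: [0.5603, -0.1057, 0.0392]
tcp_rot: [0.09, 0.996, -0.0, -0.0]
wrist_force: [-0.2, -0.8, -0.3]
gripper_width: 0.0173
finger_force: 0.0
```

Request:
jog_arm --pt "-2 0 0 0 0.8" --pt "-2 0 0 0 0.8" --pt "-2 0 0 0 0.8" --pt "0 0 0 0 0.8"

```text
clock: 11.2
tcp_pos: [0.5615, -0.106, 0.0383]
tcp_rot: [0.09, 0.996, 0.0, -0.005]
wrist_force: [-16.7, -0.1, 11.0]
gripper_width: 0.0174
finger_force: 8.7
```

```bash
python3 - <<'E'
from h import *
p,y,M,s=pose(); print(s['clock'],(p[:2]-H)@PX,(p[:2]-H)@PYv,p,s['wrist_force'])
E
```

```text
11.2 -0.06351925749071158 -0.00366107513244833 [ 0.56153631 -0.10595492  0.038327  ] [-16.72447513  -0.05925649  11.02424015]
```

Request:
jog_arm --pt "-2 0 0 0 0.8" --pt "0 0 0 0 0.8" --pt "15 0 0 0 0.8" --pt "30 0 0 0 0.8" --pt "25 0 -40 0 0.6" --pt "0 0 -50 0 0.3" --pt "0 0 -40 0 0" --pt "0 0 0 0 0"

```text
clock: 12.0
tcp_pos: [0.5034, -0.0959, 0.1764]
tcp_rot: [0.09, 0.996, -0.002, 0.007]
wrist_force: [0.4, -0.4, -0.3]
gripper_width: 0.0742
finger_force: 0.0
```

```bash
python3 - <<'E'
from h import *
p,y,M,s=pose(); print(s['clock'],p,(p[:2]-H)@PX)
flaskfront()
for c in ('wrist','top'):
    im,d,K,E=shot(c,'w5.png' if c=='wrist' else None);W=cloud(d,K,E)
    hsv=cv2.cvtColor(im,cv2.COLOR_RGB2HSV)
    r=W[...,:2]-H;a=r@PX;b=r@PYv;z=W[...,2]
    m=(d>0)&(hsv[...,0]>100)&(hsv[...,0]<125)&(hsv[...,1]>120)&(z>.014)&(z<.026)&(abs(b)<.06)
    print(c,'base front',np.percentile(a[m],[.3,1,2]).round(4))
    v=[(i,int(a[i,j]*1e4)/10,int(z[i,j]*1e4)/10,im[i,j].tolist()) for j in [352] for i in range(186,200)] if c=='top' else ''
    print(v)
E
```

```text
12.0 [ 0.50343391 -0.09587921  0.17644887] -0.12248762942112602
wrist 0.0685 2272 front [-0.0521 -0.0518 -0.0306] lat [-0.0332  0.0302]
wrist 0.025 1882 front [-0.0525 -0.0522 -0.0457] lat [-0.0318  0.0287]
wrist base front [-0.1199 -0.1196 -0.1192]

top base front [-0.0965 -0.0956 -0.0946]
[(186, 107.8, -1.5, [205, 204, 192]), (187, 104.3, 2.0, [210, 209, 197]), (188, 102.0, -0.7, [207, 207, 193]), (189, 97.7, 7.5, [202, 201, 190]), (190, 96.3, -0.3, [205, 203, 191]), (191, 92.1, 7.4, [204, 201, 188]), (192, 91.4, -4.6, [204, 202, 190]), (193, 87.9, -0.6, [204, 203, 189]), (194, 84.7, 1.9, [205, 204, 191]), (195, 82.7, -3.2, [209, 209, 195]), (196, 79.8, -2.6, [210, 208, 195]), (197, 76.7, -0.7, [208, 206, 192]), (198, 74.6, -5.0, [201, 198, 186]), (199, 71.4, -2.7, [164, 163, 156])]
```

```bash
python3 - <<'E'
from h import *
a0=[]
for k in range(3):
    im,d,K,E=shot('top'); W=cloud(d,K,E); r=W[...,:2]-H; a=r@PX; b=r@PYv; z=W[...,2]
    for n,z0,z1,lo,hi,bm in [('stop',.032,.041,.03,.09,.05),('flaskrear',.06,.08,.03,.08,.04)]:
        m=(d>0)&(z>z0)&(z<z1)&(a>lo)&(a<hi)&(abs(b)<bm)
        print(n,m.sum(),np.percentile(a[m],[1,10,50,90,99]).round(4) if m.sum()>4 else '')
cv2.imwrite('pics/e.png',cv2.resize(im[185:245,320:400],(640,480),interpolation=cv2.INTER_CUBIC)[:,:,::-1])
E
```

```text
stop 55 [0.0476 0.0558 0.0613 0.0633 0.0645]
flaskrear 114 [0.0406 0.0421 0.0469 0.0524 0.0542]
stop 57 [0.0545 0.0562 0.0609 0.0633 0.0644]
flaskrear 110 [0.0407 0.0418 0.047  0.0529 0.0546]
stop 56 [0.0507 0.0565 0.0609 0.0631 0.0639]
flaskrear 113 [0.0409 0.042  0.0467 0.0524 0.0543]
```

View pics/e.png

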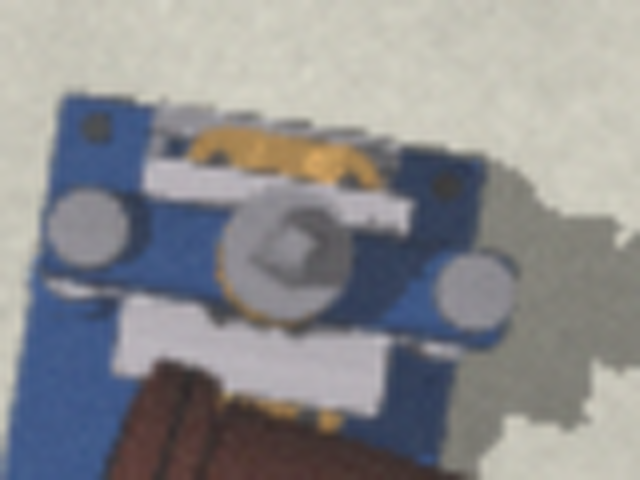

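The flask's rear is now flush with the stop in the top view (flask at (285,145) meets the stop at (280,125)), and the depths agree at 54.4 mm. So it is home. Next is the crank.

```bash
python3 - <<'E'
from h import *
plan([.465,-.330,.19],157.5,0)
E
```

```text
[[-1.6, -39.7, -3.8, np.float64(0.04), 0], [-3.2, -39.5, -3.8, np.float64(0.03), 0], [-4.4, -39.5, -3.8, np.float64(0.04), 0], [-5.9, -39.3, -3.9, np.float64(0.03), 0], [-7.1, -39.0, -3.8, np.float64(0.04), 0], [-8.7, -38.8, -3.8, np.float64(0.03), 0]]
```

Request:
jog_arm --pt "-1.6 -39.7 -3.8 0.04 0" --pt "-3.2 -39.5 -3.8 0.03 0" --pt "-4.4 -39.5 -3.8 0.04 0" --pt "-5.9 -39.3 -3.9 0.03 0" --pt "-7.1 -39 -3.8 0.04 0" --pt "-8.7 -38.8 -3.8 0.03 0" --pt "0 0 0 0 0" --pt "0 0 0 0 0"

```text
clock: 13.1
tcp_pos: [0.4653, -0.3306, 0.1902]
tcp_rot: [0.195, 0.981, 0.001, -0.001]
wrist_force: [-0.3, -0.2, -1.0]
gripper_width: 0.0855
finger_force: 0.0
```

```bash
python3 - <<'E'
from h import *
p,y,M,s=pose(); print(p,np.degrees(y),s['clock'])
im,d,K,E=shot('wrist','w6.png');W=cloud(d,K,E)
z=W[...,2]; xy=W[...,:2]
near=(d>0)&(np.hypot(xy[...,0]-.462,xy[...,1]+.331)<.11)&(im[...,0].astype(int)-im[...,2]<40)
for n,z0,z1 in [('hub',.038,.046),('grip',.075,.095),('arm',.03,.037),('ball',.037,.05)]:
    m=near&(z>z0)&(z<z1)
    if n=='hub': m&=np.hypot(xy[...,0]-.462,xy[...,1]+.331)<.03
    if m.sum()>20: print(n,m.sum(),np.median(W[m],0).round(4),cv2.minAreaRect((W[m][:,:2]*1000).astype(np.float32)))
E
```

```text
[ 0.46526601 -0.33063748  0.19015079] 157.5577058945544 13.1
hub 1943 [ 0.4591 -0.3336  0.0422] ((460.1314392089844, -333.84405517578125), (33.74486541748047, 34.58054733276367), 65.8274917602539)
grip 995 [ 0.4003 -0.3071  0.0866] ((400.6864013671875, -307.1661376953125), (20.904464721679688, 20.931060791015625), 22.221452713012695)
arm 1782 [ 0.4368 -0.324   0.0342] ((453.6316833496094, -330.96270751953125), (32.087501525878906, 139.74354553222656), 68.17930603027344)
ball 2606 [ 0.4643 -0.3387  0.042 ] ((454.53997802734375, -331.3460998535156), (33.67233657836914, 136.79698181152344), 66.1966323852539)
```

View pics/w6.png

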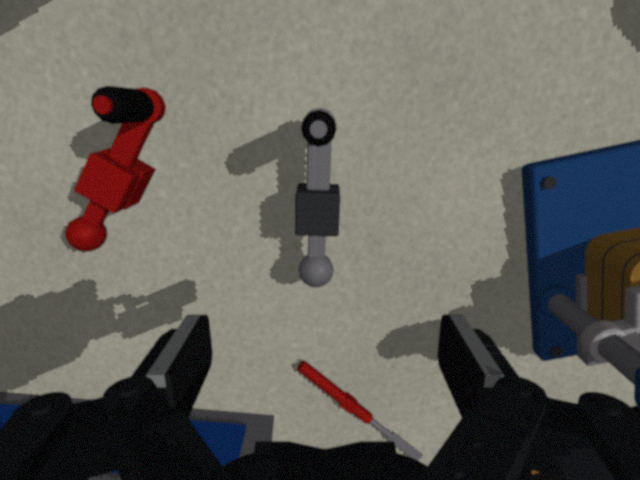

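Wrist view: the grey crank's hub is at (318,210) and its grip at (319,127). The red look-alike at (120,160) is clear of the fingers.

```bash
python3 - <<'E'
from h import *
plan([.4601,-.3338,.10],155.9,0)
E
```

```text
[[1.2, -2.0, 30.1, np.float64(0.01), 0], [1.1, -1.9, 30.1, np.float64(0.01), 0], [1.1, -2.0, 30.0, np.float64(0.01), 0]]
```

Request:
jog_arm --pt "1.2 -2 30 0.01 0" --pt "1.1 -1.9 30 0.01 0" --pt "1.1 -2 30 0.01 0" --pt "0 0 30 0 0" --pt "0 0 30 0 0" --pt "0 0 15 0 0" --pt "0 0 0 0 0"

```text
clock: 13.85
tcp_pos: [0.4592, -0.3317, 0.024]
tcp_rot: [0.208, 0.978, 0.002, -0.003]
wrist_force: [-0.7, -0.6, 0.1]
gripper_width: 0.085
finger_force: 0.0
```

```bash
python3 - <<'E'
from h import *
p,y,M,s=pose(); print(p,np.degrees(y),s['wrist_force'])
plan([.4601,-.3338,.015],155.9,0)
E
```

```text
[ 0.45922131 -0.33172096  0.02402581] 156.03722095823494 [-0.65914893 -0.55387859  0.1230355 ]
[[-1.6, -1.5, 9.0, np.float64(0.0), 0]]
```

Request:
jog_arm --pt "-1.6 -1.5 8 0 0" --pt "0 0 0 0 0" --pt "0 0 0 0 0.5" --pt "0 0 0 0 0.8" --pt "0 0 0 0 0.8" --pt "0 0 0 0 0.8" --pt "0 0 0 0 0.8"

```text
clock: 14.55
tcp_pos: [0.4622, -0.337, 0.0198]
tcp_rot: [0.208, 0.978, -0.0, 0.001]
wrist_force: [0.6, 1.1, 4.8]
gripper_width: 0.0327
finger_force: 61.8
```

```bash
python3 - <<'E'
from h import *
p,y,M,s=pose(); print(p,np.degrees(y),s['wrist_force'],s['gripper_width'],s['finger_force'])
E
```

```text
[ 0.46220228 -0.33702757  0.01980812] 155.94419328245357 [0.63210889 1.07985087 4.75582743] 0.0326744139839431 61.78976118564606
```

Request:
jog_arm --pt "0 0 -20 0 0.8" --pt "0 0 -40 0 0.8" --pt "0 0 -40 0 0.8" --pt "0 0 -50 0 0.8" --pt "0 0 -50 0 0.8" --pt "0 0 -50 0 0.8" --pt "0 0 0 0 0.8" --pt "0 0 0 0 0.8"

```text
clock: 15.35
tcp_pos: [0.4616, -0.3367, 0.269]
tcp_rot: [0.208, 0.978, -0.0, 0.0]
wrist_force: [0.0, 0.5, -7.1]
gripper_width: 0.0327
finger_force: 61.4
```

```bash
cat >> h.py <<'E'
def crank_in_hand():
    p,y,M,s=pose(); print(s['clock'],p.round(4),np.degrees(y).round(2),s['gripper_width'],s['finger_force'],s['wrist_force'].round(1))
    im,d,K,E=shot('wrist');W=cloud(d,K,E); L=(W-p)@M*1000; L[...,2]*=-1  # tool frame mm, z up
    dark=(im.max(-1)<130)
    m=(d>0)&(abs(L[...,0]-62)<25)&(abs(L[...,1])<30)
    zz=L[...,2]
    for lo in range(-30,90,10):
        k=m&(zz>lo)&(zz<=lo+10)
        if k.sum()>30: print(lo,k.sum(),np.percentile(L[k],[1,50,99],axis=0).round(1).tolist())
    return im,d,L
E
python3 - <<'E'
from h import *
im,d,L=crank_in_hand(); cv2.imwrite('pics/w7.png',im[:,:,::-1])
E
```

```text
15.35 [ 0.4616 -0.3367  0.269 ] 155.95 0.03268473004943728 61.3667031750083 [ 0.   0.5 -7.1]
10 1523 [[37.1, -8.2, 12.3], [42.3, 0.8, 14.2], [80.1, 9.6, 15.7]]
50 38 [[71.0, -9.2, 50.3], [78.5, 0.2, 57.3], [79.2, 9.2, 60.0]]
60 6890 [[59.0, -9.1, 60.9], [70.6, 0.7, 66.6], [78.6, 10.5, 69.9]]
70 1652 [[63.8, -4.0, 70.0], [68.5, 0.7, 70.5], [73.1, 5.3, 71.8]]
```

View pics/w7.png

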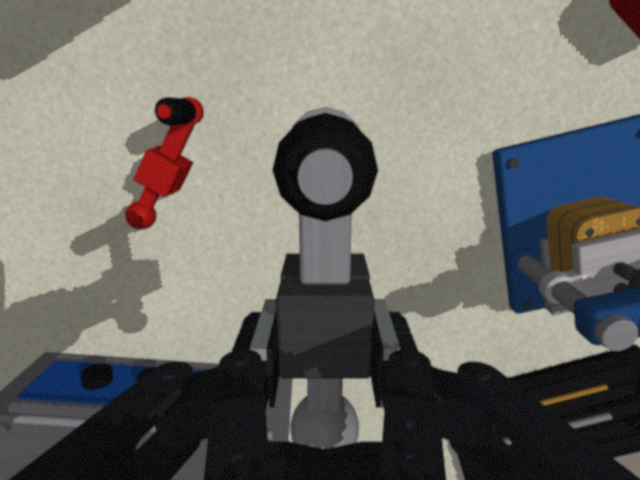

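Wrist view: the crank hangs level in the fingers (grip at (325,170), hub at (325,310)), with the hub axis 3.6 mm ahead of the TCP.

```bash
python3 - <<'E'
from h import *
plan([.6272,-.1164,.25],142.9,0.8,step=40)
E
```

```text
[[-8.9, 38.3, 2.4, np.float64(0.03), 0.8], [-7.8, 38.6, 2.4, np.float64(0.04), 0.8], [-6.3, 38.9, 2.3, np.float64(0.03), 0.8], [-5.1, 39.0, 2.4, np.float64(0.03), 0.8], [-3.9, 39.1, 2.4, np.float64(0.03), 0.8], [-2.7, 39.3, 2.4, np.float64(0.04), 0.8], [-1.1, 39.3, 2.4, np.float64(0.03), 0.8]]
```

Request:
jog_arm --pt "-8.9 38.3 2 0.03 0.8" --pt "-7.8 38.6 2 0.04 0.8" --pt "-6.3 38.9 2 0.03 0.8" --pt "-5.1 39 2 0.03 0.8" --pt "-3.9 39.1 3 0.03 0.8" --pt "-2.7 39.3 3 0.04 0.8" --pt "-1.1 39.3 3 0.03 0.8" --pt "0 0 0 0 0.8"

```text
clock: 16.2
tcp_pos: [0.6279, -0.1119, 0.2463]
tcp_rot: [0.317, 0.948, 0.001, -0.004]
wrist_force: [-0.7, -0.6, -5.5]
gripper_width: 0.0329
finger_force: 62.1
```

Request:
jog_arm --pt "0 0 0 0 0.8" --pt "0 0 0 0 0.8"

```text
clock: 16.4
tcp_pos: [0.6265, -0.1175, 0.2492]
tcp_rot: [0.319, 0.948, -0.0, -0.002]
wrist_force: [0.1, -0.3, -6.2]
gripper_width: 0.0325
finger_force: 62.1
```

```bash
python3 - <<'E'
from h import *
plan([.6272,-.1164,.23],142.9,0.8,step=40)
im,d,L=crank_in_hand()
E
```

```text
[[0.2, 1.3, 19.2, np.float64(-0.0), 0.8]]
16.4 [ 0.6265 -0.1175  0.2492] 142.76 0.03245500536466343 62.11806636303663 [ 0.1 -0.3 -6.2]
10 1546 [[37.1, -8.1, 12.3], [42.3, 0.8, 14.2], [80.2, 9.7, 15.7]]
50 42 [[60.1, -8.3, 50.5], [78.6, -0.1, 57.6], [79.4, 10.1, 60.0]]
60 6950 [[59.2, -9.1, 61.0], [70.6, 0.8, 66.6], [78.7, 10.6, 70.0]]
70 1589 [[64.0, -4.0, 70.0], [68.6, 0.8, 70.5], [73.3, 5.3, 71.7]]
```

Request:
jog_arm --pt "0.2 1.3 10 0 0.8" --pt "0 0 9 0 0.8" --pt "0 0 6 0 0.8" --pt "0 0 5 0 0.8" --pt "0 0 4 0 0.8" --pt "0 0 0 0 0.8"

```text
clock: 17.05
tcp_pos: [0.6283, -0.1159, 0.217]
tcp_rot: [0.319, 0.948, -0.0, -0.001]
wrist_force: [0.2, 0.6, -6.1]
gripper_width: 0.0331
finger_force: 62.1
```

Request:
jog_arm --pt "0.5 -0.7 3 0 0.8" --pt "0 0 3 0 0.8" --pt "0 0 3 0 0.8" --pt "0 0 2 0 0.8" --pt "0 0 0 0 0.8"

```text
clock: 17.55
tcp_pos: [0.6276, -0.1162, 0.2064]
tcp_rot: [0.319, 0.948, -0.0, -0.0]
wrist_force: [-0.9, -0.7, -4.9]
gripper_width: 0.0325
finger_force: 62.1
```

Request:
jog_arm --pt "0 0 2 0 0.8" --pt "0 0 1.5 0 0.8" --pt "0 0 1 0 0.8" --pt "0 0 0 0 0.8"

```text
clock: 17.95
tcp_pos: [0.628, -0.1163, 0.2031]
tcp_rot: [0.319, 0.948, -0.0, 0.0]
wrist_force: [-1.9, -0.2, -1.9]
gripper_width: 0.0327
finger_force: 62.5
```

Request:
jog_arm --pt "0 0 1.5 0 0.8" --pt "0 0 0 0 0.8"

```text
clock: 18.15
tcp_pos: [0.6281, -0.1163, 0.203]
tcp_rot: [0.319, 0.948, -0.0, 0.001]
wrist_force: [-5.1, 2.1, 6.3]
gripper_width: 0.0326
finger_force: 63.5
```

Request:
jog_arm --pt "0 0 -1 0 0.5" --pt "0 0 0 0 0.2" --pt "0 0 0 0 0" --pt "0 0 0 0 0" --pt "0 0 -20 0 0" --pt "0 0 -35 0 0" --pt "0 0 -35 0 0" --pt "0 0 0 0 0"

```text
clock: 18.95
tcp_pos: [0.6306, -0.1171, 0.2988]
tcp_rot: [0.319, 0.948, 0.0, 0.005]
wrist_force: [0.3, -0.1, 1.1]
gripper_width: 0.0853
finger_force: 0.0
```

```bash
python3 - <<'E'
from h import *
p,y,M,s=pose(); print(s['clock'],p,np.degrees(y))
im,d,K,E=shot('wrist','w8.png');W=cloud(d,K,E);z=W[...,2];r=W[...,:2]-H
R=np.hypot(r[...,0],r[...,1])
for n,z0,z1,R0,R1 in [('hub',.215,.235,0,.027),('grip',.255,.275,.045,.09),('arm',.2,.222,.03,.09)]:
    m=(d>0)&(z>z0)&(z<z1)&(R<R1)&(R>=R0)
    if m.sum()>20: print(n,m.sum(),np.median(W[m],0).round(4),cv2.minAreaRect((W[m][:,:2]*1000).astype(np.float32)))
E
```

```text
18.95 [ 0.6305619  -0.11710048  0.29884733] 142.77060163474943
hub 4148 [ 0.623  -0.1114  0.2252] ((625.203369140625, -113.1073989868164), (34.036582946777344, 53.542030334472656), 52.56409454345703)
grip 1991 [ 0.5738 -0.0739  0.2699] ((574.2789916992188, -74.36443328857422), (20.962278366088867, 21.021196365356445), 9.81307601928711)
arm 2043 [ 0.6003 -0.0955  0.2175] ((620.48388671875, -108.88446807861328), (27.734447479248047, 139.2027130126953), 52.00740432739258)
```

Hub top measures 0.2252 m (0.183 + 0.042), so the crank is fully down. Now I'll move to the grip.

```bash
python3 - <<'E'
from h import *
plan([.5741,-.0742,.295],142.8,0)
E
```

```text
[[35.0, 0.2, 0.4, np.float64(-0.0), 0], [35.0, 0.2, 0.4, np.float64(-0.0), 0]]
```

Request:
jog_arm --pt "35 0 0 0 0" --pt "35 0 0 0 0" --pt "0 0 0 0 0" --pt "0 0 0 0 0"

```text
clock: 19.4
tcp_pos: [0.5717, -0.0736, 0.291]
tcp_rot: [0.319, 0.948, -0.0, -0.0]
wrist_force: [0.1, -0.6, 0.3]
gripper_width: 0.0852
finger_force: 0.0
```

```bash
python3 - <<'E'
from h import *
p,y,M,s=pose(); print(p,np.degrees(y))
plan([.5741,-.0742,.228],142.8,0,step=30)
E
```

```text
[ 0.57166808 -0.07356733  0.29102608] 142.80989098222275
[[-0.8, 0.3, 21.0, np.float64(0.0), 0], [-0.7, 0.3, 21.0, np.float64(0.0), 0], [-0.8, 0.4, 21.0, np.float64(0.0), 0]]
```

Request:
jog_arm --pt "-0.8 0.3 21 0 0" --pt "-0.7 0.3 21 0 0" --pt "-0.8 0.4 20 0 0" --pt "0 0 0 0 0" --pt "0 0 0 0 0.6" --pt "0 0 0 0 1" --pt "0 0 0 0 1" --pt "0 0 0 0 1"

```text
clock: 20.2
tcp_pos: [0.5751, -0.0747, 0.231]
tcp_rot: [0.319, 0.948, 0.0, 0.001]
wrist_force: [0.1, 0.5, 0.4]
gripper_width: 0.0284
finger_force: 0.0
```

```bash
cat > circ.py <<'E'
from h import *
import sys
C=np.array([.6250,-.1138])
def rows(phi0,step,n,th,k0=0,R=65.,dz=.13):
    th=np.radians(th);out=[];done=np.zeros(2)
    P=lambda f:R*np.array([np.cos(f),np.sin(f)])
    for i in range(1,n+1):
        w=P(np.radians(phi0-step*i))-P(np.radians(phi0))-done
        r=np.round([w@[np.cos(th),np.sin(th)],w@[np.sin(th),-np.cos(th)]],1)
        done+=r[0]*np.array([np.cos(th),np.sin(th)])+r[1]*np.array([np.sin(th),-np.cos(th)])
        out.append([*r.tolist(),dz,0,1])
    return out
def where():
    p,y,M,s=pose();v=p[:2]-C;f=s['wrist_force'];u=v/np.hypot(*v)
    print('t',s['clock'],'R',(np.hypot(*v)*1000).round(2),'phi',np.degrees(np.arctan2(v[1],v[0])).round(2),'z',p[2].round(4),'Frad',(f[:2]@u).round(1),'Fcw',(f[:2]@[u[1],-u[0]]).round(1),'Fz',f[2].round(1),'w',s['gripper_width'].round(4))
E
python3 - <<'E'
from circ import *
where()
r=rows(142.3,12,30,142.8)
for k in range(0,30,8): print(r[k:k+8])
E
```

```text
Traceback (most recent call last):
  File "circ.py", line 15, in where
    print('t',s['clock'],'R',(np.hypot(*v)*1000).round(2),'phi',np.degrees(np.arctan2(v[1],v[0])).round(2),'z',p[2].round(4),'Frad',(f[:2]@u).round(1),'Fcw',(f[:2]@[u[1],-u[0]]).round(1),'Fz',f[2].round(1),'w',s['gripper_width'].round(4))
                                                                                                                                                                                                                  ^^^^^^^^^^^^^^^^^^^^^^^^
AttributeError: 'float' object has no attribute 'round'
```

Request:
jog_arm --pt "0 0 0 0 1" --pt "0 0 0 0 1" --pt "0 0 1 0 1"

```text
clock: 20.5
tcp_pos: [0.5747, -0.0743, 0.2303]
tcp_rot: [0.319, 0.948, 0.0, 0.0]
wrist_force: [-5.2, 1.7, 11.1]
gripper_width: 0.0207
finger_force: 59.4
```

```bash
sed -i "s/s\['gripper_width'\].round(4)/s['gripper_width'],s['finger_force']/" circ.py; python3 - <<'E'
from circ import *
where()
r=rows(142.3,12,32,142.8)
for k in range(0,32,8): print(r[k:k+8])
E
```

```text
t 20.5 R 63.92 phi 141.84 z 0.2303 Frad 5.1 Fcw -1.9 Fz 11.1 w 0.02066716005123069 59.39355392474681
[[-1.5, 13.5, 0.13, 0, 1], [-4.4, 12.9, 0.13, 0, 1], [-6.8, 11.7, 0.13, 0, 1], [-9.2, 10.0, 0.13, 0, 1], [-11.1, 7.9, 0.13, 0, 1], [-12.5, 5.4, 0.13, 0, 1], [-13.3, 2.7, 0.13, 0, 1], [-13.6, -0.1, 0.13, 0, 1]]
[[-13.2, -2.9, 0.13, 0, 1], [-12.4, -5.7, 0.13, 0, 1], [-10.9, -8.0, 0.13, 0, 1], [-9.0, -10.2, 0.13, 0, 1], [-6.7, -11.8, 0.13, 0, 1], [-4.1, -13.0, 0.13, 0, 1], [-1.3, -13.5, 0.13, 0, 1], [1.5, -13.5, 0.13, 0, 1]]
[[4.4, -12.9, 0.13, 0, 1], [6.9, -11.7, 0.13, 0, 1], [9.1, -10.0, 0.13, 0, 1], [11.1, -7.9, 0.13, 0, 1], [12.5, -5.5, 0.13, 0, 1], [13.3, -2.7, 0.13, 0, 1], [13.6, 0.2, 0.13, 0, 1], [13.2, 2.9, 0.13, 0, 1]]
[[12.4, 5.6, 0.13, 0, 1], [10.9, 8.1, 0.13, 0, 1], [9.0, 10.2, 0.13, 0, 1], [6.7, 11.8, 0.13, 0, 1], [4.1, 13.0, 0.13, 0, 1], [1.3, 13.5, 0.13, 0, 1], [-1.5, 13.5, 0.13, 0, 1], [-4.4, 12.9, 0.13, 0, 1]]
```

Request:
jog_arm --pt "-1.5 13.5 0.13 0 1" --pt "-4.4 12.9 0.13 0 1" --pt "-6.8 11.7 0.13 0 1" --pt "-9.2 10 0.13 0 1" --pt "-11.1 7.9 0.13 0 1" --pt "-12.5 5.4 0.13 0 1" --pt "-13.3 2.7 0.13 0 1" --pt "-13.6 -0.1 0.13 0 1"

```text
clock: 21.3
tcp_pos: [0.6709, -0.0678, 0.2293]
tcp_rot: [0.319, 0.948, -0.001, -0.0]
wrist_force: [-6.5, -1.7, 7.1]
gripper_width: 0.0201
finger_force: 59.4
```

```bash
python3 -c "
from circ import *
where()"
```

```text
t 21.3 R 65.04 phi 45.06 z 0.2293 Frad -5.8 Fcw -3.4 Fz 7.1 w 0.02009324151478738 59.353610237594694
```

Request:
jog_arm --pt "-13.2 -2.9 0.13 0 1" --pt "-12.4 -5.7 0.13 0 1" --pt "-10.9 -8 0.13 0 1" --pt "-9 -10.2 0.13 0 1" --pt "-6.7 -11.8 0.13 0 1" --pt "-4.1 -13 0.13 0 1" --pt "-1.3 -13.5 0.13 0 1" --pt "1.5 -13.5 0.13 0 1"

```text
clock: 22.1
tcp_pos: [0.6692, -0.1634, 0.2285]
tcp_rot: [0.319, 0.948, 0.001, 0.002]
wrist_force: [2.7, 4.5, 6.2]
gripper_width: 0.0206
finger_force: 58.8
```

```bash
python3 -c "
from circ import *
where()"
```

```text
t 22.1 R 66.42 phi -48.29 z 0.2285 Frad -1.5 Fcw -5.0 Fz 6.2 w 0.02060259057089218 58.820914342068136
```

Request:
jog_arm --pt "4.4 -12.9 0.13 0 1" --pt "6.9 -11.7 0.13 0 1" --pt "9.1 -10 0.13 0 1" --pt "11.1 -7.9 0.13 0 1" --pt "12.5 -5.5 0.13 0 1" --pt "13.3 -2.7 0.13 0 1" --pt "13.6 0.2 0.13 0 1" --pt "13.2 2.9 0.13 0 1"

```text
clock: 22.9
tcp_pos: [0.5725, -0.1534, 0.2279]
tcp_rot: [0.32, 0.947, -0.002, 0.002]
wrist_force: [-1.5, -6.3, 5.8]
gripper_width: 0.0207
finger_force: 59.1
```

```bash
python3 -c "
from circ import *
where()"
```

```text
t 22.9 R 65.72 phi -142.99 z 0.2279 Frad 5.0 Fcw -4.2 Fz 5.8 w 0.020705542214959974 59.06540019437671
```

Request:
jog_arm --pt "12.4 5.6 0.15 0 1" --pt "10.9 8.1 0.15 0 1" --pt "9 10.2 0.15 0 1" --pt "6.7 11.8 0.15 0 1" --pt "4.1 13 0.15 0 1" --pt "1.3 13.5 0.15 0 1" --pt "-1.5 13.5 0.15 0 1" --pt "-4.4 12.9 0.15 0 1"

```text
clock: 23.7
tcp_pos: [0.5952, -0.0565, 0.2264]
tcp_rot: [0.319, 0.948, -0.0, 0.0]
wrist_force: [-4.0, -0.2, 6.4]
gripper_width: 0.0209
finger_force: 59.2
```

Request:
jog_arm --pt "-6.8 11.7 0.15 0 1" --pt "-9.2 10 0.15 0 1" --pt "-11.1 7.9 0.15 0 1" --pt "-12.5 5.4 0.15 0 1" --pt "-13.3 2.7 0.15 0 1" --pt "-13.6 -0.1 0.15 0 1" --pt "-13.2 -2.9 0.15 0 1" --pt "-12.4 -5.7 0.15 0 1"

```text
clock: 24.5
tcp_pos: [0.686, -0.0898, 0.2249]
tcp_rot: [0.319, 0.948, -0.0, -0.0]
wrist_force: [-6.6, 1.7, 7.3]
gripper_width: 0.0203
finger_force: 59.5
```

```bash
python3 -c "
from circ import *
where()"
```

```text
t 24.5 R 65.55 phi 21.48 z 0.2249 Frad -5.6 Fcw -4.0 Fz 7.3 w 0.020338831195391795 59.54128812532872
```

Request:
jog_arm --pt "-10.9 -8 0.14 0 1" --pt "-9 -10.2 0.14 0 1" --pt "-6.7 -11.8 0.14 0 1" --pt "-4.1 -13 0.14 0 1" --pt "-1.3 -13.5 0.14 0 1" --pt "1.5 -13.5 0.14 0 1" --pt "4.4 -12.9 0.14 0 1" --pt "6.9 -11.7 0.14 0 1"

```text
clock: 25.3
tcp_pos: [0.6458, -0.1769, 0.2244]
tcp_rot: [0.319, 0.948, 0.001, 0.003]
wrist_force: [4.0, 2.3, 5.6]
gripper_width: 0.0203
finger_force: 59.1
```

Request:
jog_arm --pt "9.1 -10 0.14 0 1" --pt "11.1 -7.9 0.14 0 1" --pt "12.5 -5.5 0.14 0 1" --pt "13.3 -2.7 0.14 0 1" --pt "13.6 0.2 0.14 0 1" --pt "13.2 2.9 0.14 0 1" --pt "12.4 5.6 0.14 0 1" --pt "10.9 8.1 0.14 0 1"

```text
clock: 26.1
tcp_pos: [0.5612, -0.1282, 0.2235]
tcp_rot: [0.32, 0.947, -0.002, 0.001]
wrist_force: [-6.7, -5.3, 10.3]
gripper_width: 0.0203
finger_force: 59.7
```

Request:
jog_arm --pt "9 10.2 0.14 0 1" --pt "6.7 11.8 0.14 0 1" --pt "4.1 13 0.14 0 1" --pt "1.3 13.5 0.14 0 1" --pt "-1.5 13.5 0.14 0 1" --pt "-4.4 12.9 0.14 0 1" --pt "-6.8 11.7 0.14 0 1" --pt "-9.2 10 0.14 0 1"

```text
clock: 26.9
tcp_pos: [0.6217, -0.0493, 0.2219]
tcp_rot: [0.319, 0.948, -0.0, 0.001]
wrist_force: [-2.6, -2.2, 8.5]
gripper_width: 0.0204
finger_force: 59.5
```

```bash
python3 -c "
from circ import *
where()"
```

```text
t 26.9 R 64.64 phi 92.96 z 0.2219 Frad -2.1 Fcw -2.7 Fz 8.5 w 0.02042166306596293 59.51528632314876
```

Request:
jog_arm --pt "-11.1 7.9 0.13 0 1" --pt "-12.5 5.4 0.13 0 1" --pt "-13.3 2.7 0.13 0 1" --pt "-13.6 -0.1 0.13 0 1" --pt "-13.2 -2.9 0.13 0 1" --pt "-12.4 -5.7 0.13 0 1" --pt "-10.9 -8 0.13 0 1" --pt "-9 -10.2 0.13 0 1"

```text
clock: 27.7
tcp_pos: [0.691, -0.1158, 0.2206]
tcp_rot: [0.319, 0.948, 0.0, -0.0]
wrist_force: [-5.0, 3.8, 7.8]
gripper_width: 0.0202
finger_force: 59.5
```

Request:
jog_arm --pt "-6.7 -11.8 0.13 0 1" --pt "-4.1 -13 0.13 0 1" --pt "-1.3 -13.5 0.13 0 1" --pt "1.5 -13.5 0.13 0 1" --pt "4.4 -12.9 0.13 0 1" --pt "6.9 -11.7 0.13 0 1" --pt "9.1 -10 0.13 0 1" --pt "11.1 -7.9 0.13 0 1"

```text
clock: 28.5
tcp_pos: [0.619, -0.1798, 0.2203]
tcp_rot: [0.319, 0.948, -0.0, 0.003]
wrist_force: [4.8, -0.8, 5.8]
gripper_width: 0.0204
finger_force: 59.2
```

```bash
python3 -c "
from circ import *
where()"
```

```text
t 28.5 R 66.29 phi -95.19 z 0.2203 Frad 0.4 Fcw -4.8 Fz 5.8 w 0.020399307430974973 59.21182497404516
```

Request:
jog_arm --pt "12.5 -5.5 0.13 0 1" --pt "13.3 -2.7 0.13 0 1" --pt "13.6 0.2 0.13 0 1" --pt "13.2 2.9 0.13 0 1" --pt "12.4 5.6 0.13 0 1" --pt "10.9 8.1 0.13 0 1" --pt "9 10.2 0.13 0 1" --pt "6.7 11.8 0.13 0 1"

```text
clock: 29.3
tcp_pos: [0.5614, -0.1, 0.219]
tcp_rot: [0.32, 0.948, -0.002, -0.0]
wrist_force: [-8.4, -2.3, 10.6]
gripper_width: 0.0205
finger_force: 59.8
```

```bash
python3 - <<'E'
from circ import *
where()
r=rows(142.3-1056,6,24,142.8,dz=.07)
for k in range(0,24,4): print(r[k:k+4])
E
```

```text
t 29.3 R 65.05 phi 167.73 z 0.219 Frad 7.7 Fcw -4.1 Fz 10.6 w 0.020525834615680354 59.822073080576956
[[2.4, 6.4, 0.07, 0, 1], [1.7, 6.6, 0.07, 0, 1], [1.0, 6.7, 0.07, 0, 1], [0.3, 6.8, 0.07, 0, 1]]
[[-0.4, 6.8, 0.07, 0, 1], [-1.1, 6.7, 0.07, 0, 1], [-1.9, 6.5, 0.07, 0, 1], [-2.5, 6.4, 0.07, 0, 1]]
[[-3.1, 6.0, 0.07, 0, 1], [-3.8, 5.7, 0.07, 0, 1], [-4.3, 5.2, 0.07, 0, 1], [-4.8, 4.8, 0.07, 0, 1]]
[[-5.4, 4.2, 0.07, 0, 1], [-5.7, 3.7, 0.07, 0, 1], [-6.1, 3.0, 0.07, 0, 1], [-6.4, 2.4, 0.07, 0, 1]]
[[-6.5, 1.7, 0.07, 0, 1], [-6.8, 1.0, 0.07, 0, 1], [-6.8, 0.3, 0.07, 0, 1], [-6.8, -0.4, 0.07, 0, 1]]
[[-6.7, -1.1, 0.07, 0, 1], [-6.5, -1.8, 0.07, 0, 1], [-6.4, -2.5, 0.07, 0, 1], [-6.0, -3.2, 0.07, 0, 1]]
```

Request:
jog_arm --pt "2.4 6.4 0.07 0 1" --pt "1.7 6.6 0.07 0 1" --pt "1 6.7 0.07 0 1" --pt "0.3 6.8 0.07 0 1"

```text
clock: 29.7
tcp_pos: [0.5739, -0.0741, 0.2187]
tcp_rot: [0.319, 0.948, -0.0, -0.0]
wrist_force: [-9.1, 2.1, 11.7]
gripper_width: 0.0204
finger_force: 59.9
```

Request:
jog_arm --pt "-0.4 6.8 0.07 0 1" --pt "-1.1 6.7 0.07 0 1" --pt "-1.9 6.5 0.07 0 1"

```text
clock: 30.0
tcp_pos: [0.5893, -0.06, 0.2184]
tcp_rot: [0.319, 0.948, 0.0, 0.0]
wrist_force: [-5.4, 2.0, 9.9]
gripper_width: 0.0202
finger_force: 59.8
```

```bash
python3 -c "
from circ import *
where()"
```

```text
t 30.0 R 64.53 phi 123.54 z 0.2184 Frad 4.6 Fcw -3.4 Fz 9.9 w 0.020151879236408397 59.78865935700014
```

Turned about 1099° so far and no stop yet, so I'll go on in small steps.

Request:
jog_arm --pt "-2.5 6.4 0.07 0 1" --pt "-3.1 6 0.07 0 1" --pt "-3.8 5.7 0.07 0 1"

```text
clock: 30.3
tcp_pos: [0.6082, -0.0516, 0.2182]
tcp_rot: [0.319, 0.948, 0.0, 0.001]
wrist_force: [-4.0, 1.6, 9.3]
gripper_width: 0.0203
finger_force: 59.7
```

Request:
jog_arm --pt "-4.3 5.2 0.07 0 1" --pt "-4.8 4.8 0.07 0 1"

```text
clock: 30.5
tcp_pos: [0.6216, -0.0494, 0.218]
tcp_rot: [0.319, 0.948, -0.0, 0.001]
wrist_force: [-3.9, -0.6, 7.8]
gripper_width: 0.0204
finger_force: 59.7
```

```bash
python3 -c "
from circ import *
where()"
```

```text
t 30.5 R 64.51 phi 93.02 z 0.218 Frad -0.4 Fcw -4.0 Fz 7.8 w 0.02039819770134076 59.729542708955705
```

Request:
jog_arm --pt "-5.4 4.2 0.07 0 1" --pt "-5.7 3.7 0.07 0 1"

```text
clock: 30.7
tcp_pos: [0.6352, -0.05, 0.2178]
tcp_rot: [0.319, 0.948, -0.0, 0.001]
wrist_force: [-2.7, -0.5, 8.7]
gripper_width: 0.0201
finger_force: 59.8
```

Request:
jog_arm --pt "-6.1 3 0.07 0 1" --pt "-6.4 2.4 0.07 0 1"

```text
clock: 30.9
tcp_pos: [0.6483, -0.0535, 0.2177]
tcp_rot: [0.319, 0.948, -0.0, 0.001]
wrist_force: [-4.7, -0.4, 8.4]
gripper_width: 0.0204
finger_force: 59.9
```

Request:
jog_arm --pt "-6.5 1.7 0.07 0 1" --pt "0 0 0 0 1"

```text
clock: 31.1
tcp_pos: [0.6544, -0.0561, 0.2175]
tcp_rot: [0.319, 0.948, -0.0, 0.0]
wrist_force: [-4.5, 0.5, 10.1]
gripper_width: 0.0204
finger_force: 60.0
```

```bash
python3 -c "
from circ import *
where()"
```

```text
t 31.1 R 64.73 phi 62.96 z 0.2175 Frad -1.6 Fcw -4.3 Fz 10.1 w 0.020411748363033475 60.02511633792892
```

Request:
jog_arm --pt "-6.8 1 0.07 0 1" --pt "-6.8 0.3 0.07 0 1" --pt "0 0 0 0 1"

```text
clock: 31.4
tcp_pos: [0.6618, -0.0601, 0.2171]
tcp_rot: [0.319, 0.948, 0.001, -0.006]
wrist_force: [-20.6, 10.7, 18.4]
gripper_width: 0.0204
finger_force: 61.8
```

Request:
jog_arm --pt "-6.8 -0.4 0.07 0 1" --pt "0 0 0 0 1"

```text
clock: 31.6
tcp_pos: [0.6656, -0.0626, 0.2169]
tcp_rot: [0.318, 0.948, 0.001, -0.008]
wrist_force: [-26.4, 15.5, 20.6]
gripper_width: 0.0205
finger_force: 62.4
```

```bash
python3 -c "
from circ import *
where()"
```

```text
t 31.6 R 65.33 phi 51.59 z 0.2169 Frad -4.3 Fcw -30.3 Fz 20.6 w 0.020509607188529375 62.37348584225401
```

Request:
jog_arm --pt "-4 -0.5 0 0 1" --pt "0 0 0 0 1"

```text
clock: 31.8
tcp_pos: [0.6676, -0.0642, 0.2168]
tcp_rot: [0.318, 0.948, 0.002, -0.009]
wrist_force: [-29.6, 18.7, 22.3]
gripper_width: 0.0203
finger_force: 62.8
```

```bash
python3 -c "
from circ import *
where()"
```

```text
t 31.8 R 65.42 phi 49.35 z 0.2168 Frad -5.1 Fcw -34.6 Fz 22.3 w 0.020324581217956286 62.76589570683427
```

Request:
jog_arm --pt "4 0.5 -1 0 1" --pt "4 0.2 -1 0 1" --pt "0 0 0 0 1"

```text
clock: 32.1
tcp_pos: [0.6651, -0.0628, 0.2174]
tcp_rot: [0.319, 0.948, -0.0, -0.003]
wrist_force: [-10.6, 4.9, 7.3]
gripper_width: 0.0203
finger_force: 60.7
```

```bash
python3 -c "
from circ import *
where()"
```

```text
t 32.1 R 64.83 phi 51.81 z 0.2174 Frad -2.7 Fcw -11.4 Fz 7.3 w 0.020261082175473913 60.73867999773938
```

Request:
jog_arm --pt "2.5 0.2 0 0 1" --pt "0 0 0 0 0.5" --pt "0 0 0 0 0.2" --pt "0 0 0 0 0" --pt "0 0 0 0 0" --pt "0 0 -20 0 0" --pt "0 0 -40 0 0" --pt "0 0 -30 0 0"

```text
clock: 32.9
tcp_pos: [0.6662, -0.0633, 0.3091]
tcp_rot: [0.319, 0.948, 0.0, 0.0]
wrist_force: [0.5, 0.1, 0.1]
gripper_width: 0.0855
finger_force: 0.0
```

Request:
jog_arm --pt "-20 0 -15 0 0" --pt "-20 0 0 0 0" --pt "-25 0 0 0 0" --pt "0 0 0 0 0" --pt "0 0 0 0 0"

```text
clock: 33.4
tcp_pos: [0.7176, -0.1027, 0.3215]
tcp_rot: [0.32, 0.948, 0.0, -0.001]
wrist_force: [-0.1, -0.4, -0.5]
gripper_width: 0.0853
finger_force: 0.0
```

```bash
python3 - <<'E'
from h import *
p,y,M,s=pose(); print(s['clock'],p,np.degrees(y))
im,d,K,E=shot('wrist','w9.png');W=cloud(d,K,E);z=W[...,2];r=W[...,:2]-H
R=np.hypot(r[...,0],r[...,1]);a=r@PX;b=r@PYv
for n,z0,z1,R0,R1 in [('hub',.206,.222,0,.025),('grip',.245,.265,.045,.09),('arm',.19,.208,.03,.09)]:
    m=(d>0)&(z>z0)&(z<z1)&(R<R1)&(R>=R0)
    if m.sum()>20:
        q=W[m]; print(n,m.sum(),np.median(q,0).round(4),cv2.minAreaRect((q[:,:2]*1000).astype(np.float32)))
flaskfront()
m=(d>0)&(abs(a)<.05)&(abs(b)<.05)&(z>.07)&(z<.1)
print('platen z',np.percentile(z[m],[5,50,95]) if m.sum() else None)
im,d,K,E=shot('top');W=cloud(d,K,E)
for l in ['model','jar','tape','carver','flask','crank']:
    for q in manip.trace(l,'top')[:3]: m=q['mask']&(d>0); print(l,round(q['conf'],2),np.median(W[m],0).round(3))
E
```

```text
33.4 [ 0.71763269 -0.10269251  0.32149781] 142.73016561069124
hub 3245 [ 0.6258 -0.1132  0.213 ] ((625.741943359375, -114.49951171875), (49.26332092285156, 34.04475784301758), 58.14700698852539)
grip 1388 [ 0.661  -0.0587  0.2568] ((661.24951171875, -59.04416275024414), (21.03590965270996, 21.234500885009766), 72.24675750732422)
arm 1895 [ 0.6436 -0.0834  0.2047] ((630.0704345703125, -108.70277404785156), (139.0817413330078, 28.449731826782227), 57.18292999267578)
wrist 0.0685 1719 front [-0.0504 -0.0501  0.0529] lat [-0.0325  0.0295]
platen z [0.07124546 0.08317366 0.0852154 ]
model 0.58 [0.465 0.251 0.019]
jar 0.74 [0.626 0.257 0.06 ]
tape 0.78 [0.448 0.436 0.022]
carver 0.68 [ 0.654 -0.385  0.011]
flask 0.82 [0.409 0.063 0.052]
flask 0.71 [ 0.653 -0.139  0.08 ]
flask 0.58 [0.633 0.08  0.052]
crank 0.65 [ 0.377 -0.464  0.038]
crank 0.63 [ 0.643 -0.088  0.21 ]
crank 0.34 [0.451 0.431 0.021]
```

View pics/w9.png

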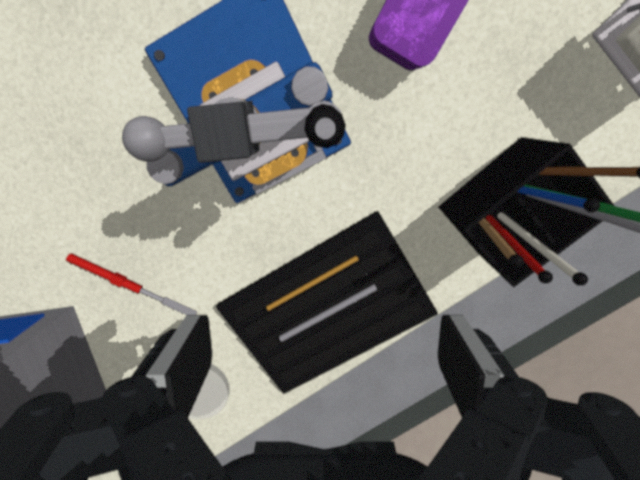

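The wrist view shows the crank seated on the press: hub at (222,130), grip at (325,127), level. The screw came up tight, with the drive force rising from about 4 N to 34 N. The grip dropped 13 mm as expected, the platen is on the flask, and the other things have not moved.

```bash
python3 -c "
from station import manip
print(manip.job_done())"
```

```text
the job is handed in; nothing more can be done
None
```

I handed the job in at about 33 s. The brass flask is home against the back stop, and the screw is tight after about 3¼ clockwise turns. The crank is still seated on its square, the gripper is clear of everything, and I saw nothing else on the bench moved.

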